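# Hang the lamp bracket on its keyhole stud

### The job

Hang the lamp bracket on the wooden post. First turn it up by setting it on the sloping rest, front outward and keyhole end at the top, and let go of it there; then take it again, feel the round hole of the keyhole over the stud's head, and slide the bracket down until the narrow slot is fully home on the stud, leaving it hanging upright and flat against the post. Leave the jar, the thread spool and the carton where they are.

Things in the scene. Friction and masses are not known exactly. Their poses are not given: they have to be found in the camera images.
- bracket: Lamp bracket, about 0.35 kg: aluminium plate 150 mm long (x), 64 mm wide (y), 8 mm thick (z), with a keyhole and, on its front, a dark steel socket block. It starts lying on its back, block upward. Origin: centre of the plate's back face; +x points to its top (keyhole) end, +z out of its front.
- block (a point): Centre of the bracket's socket block, at bracket x = -30, y = 0, z = 29 mm. The block is 34 mm (x) by 30 mm (y) and stands from z = 8 mm (plate front) to z = 50 mm; its flat sides facing +y and -y, 30 mm apart, are a good grip. Axes as the bracket's.
- keyhole (a point): Centre of the keyhole's round hole at the plate's back face, bracket x = +14 mm, y = 0: 24 mm in diameter, right through the plate. It opens toward the top end (+x) into a slot 11 mm wide whose flat upper end is at bracket x = +46 mm. Axes as the bracket's.
- rest: Fixed wooden rest. Origin: centre of its footprint on the worktop. At yaw 0 its board (90 mm wide, 120 mm up the slope) faces -x and up at 45 degrees, so a plate on it has its top end away (+x) and up. A lip stands 9 mm off the board along its lower edge and carries the plate's bottom edge; board and lip meet at x = -55, z = 22 mm.
- rest_mid (a point): Point on the rest's sloping face, 75 mm up the slope from the lip, at the middle of its width: the centre of the bracket's back face lies here when the bracket sits on the lip. Its axes are those of the rest (x away, z up), not tilted.
- post: Fixed wooden post 40 x 40 mm, 292 mm tall, on a foot board 130 x 120 x 16 mm. Origin: under the post's centre at worktop height, +z up; its front face is the plane x = -20 mm and looks toward -x. When the bracket hangs fully home, its back is against that face, its top end up, and the centre of its back face at z = 158 mm, in y wherever the stud is.
- stud_mark (a point): Point on the post's front face, on its centreline, 200 mm up. The steel stud stands out of the face at this height: neck 8 mm in diameter and 11 mm long, then a round head 18 mm in diameter, its end 17 mm off the face. It was set by eye: it sits up to 7 mm left or right (y) of this point, and that offset is not measured: look, or feel for it. Axes as the post's.
- size_jar: Bystander: lidded glass jar, 60 mm in diameter, 75 mm tall, origin at the centre of its underside. To be left alone.
- thread_spool: Bystander: wooden thread spool standing upright, 39 mm in diameter, 58 mm tall, origin at the centre of its underside. To be left alone.
- card_box: Bystander: small carton 50 x 91 x 32 mm, origin at the centre of its underside. To be left alone.
There are look-alikes about, which are no part of the job. Of the things that look like the bracket, take the one that is farthest to the robot's right at the start.

How it is judged:
On the way:
1. the bracket has been set on the sloping rest, front outward, keyhole end up, and let go (distance between bracket and rest_mid below 0.02 m and angle between bracket's own z axis and vertical between 0.6 and 0.97 rad and angle between bracket's own x axis and vertical below 1 rad and contact force between the fingers and bracket below 0.1 N and linear speed of bracket below 0.03 m/s), for 0.2 s.
At the end, for the whole second after the job is handed in: the bracket hangs still and released on the stud: the centre of its back face 151 to 165 mm above the post's origin (slot fully home on the neck), within 7 mm of the post's front face, within 22 mm of its centreline, upright and parallel to the face within 0.2 rad (z of bracket in the frame of post between 0.151 and 0.165 m and x of bracket in the frame of post between -0.027 and -0.017 m and y of bracket in the frame of post between -0.022 and 0.022 m and angle between bracket's own x axis and vertical below 0.2 rad and angle between the z axis of bracket and the x axis of post, either way round below 0.2 rad and linear speed of bracket below 0.02 m/s and angular speed of bracket below 0.2 rad/s); the robot touches nothing.
It fails at once if the jar is moved by more than 20 mm (distance of size_jar from where it was at the start of the episode above 0.02 m).
It fails at once if the thread spool is moved by more than 20 mm (distance of thread_spool from where it was at the start of the episode above 0.02 m).
It fails at once if the carton is moved by more than 20 mm (distance of card_box from where it was at the start of the episode above 0.02 m).
It also fails if it takes over 67 s, if anything falls off the work surface, if the arm or the gripper's body presses on something with over 40 N, if the wrist force passes 120 N, or if a joint passes its speed limit or range.

### The arm

A 6-joint arm with a two-finger parallel gripper is mounted at the origin on a cart in front of the work surface, level with it; the furniture and walls round the work are solid. World frame = base frame: x ahead of the robot, y to its left, z up, the work surface at z = 0. Lengths are in m, angles in rad, forces in N, time in s.
With the tool pointing down it reaches from about 0.35 to 0.775 m from the base axis. Payload 5.5 kg.
Tool frame: the origin (TCP) lies midway between the tips of the shut fingers; the grasp point (between the pads) lies 19 mm behind it; x points along the fingers, z is the direction in which the jaws open and shut, and the axes are right-handed (so a half turn about x gives the same grasp; the last joint's range is limited). The gripper opens to 85 mm and grips with 20 to 120 N. Pads are 22 mm wide; open, the fingers measure 114 mm over their backs; the gripper's body (76 mm by 85 mm) begins 54 mm behind the grasp point. The pads swing forward as they close: fully open they stand 13 mm farther back than shut.
Start: joints at [-1.318, 0.313, 0.046, 1.304, 0, 1.431], TCP at [0.22, -0.531, 0.231] pointing down, gripper open.
Joint ranges: [-2.76, 2.76], [-0.86, 1.69], [-1.03, 1.26], [-2.2, 2.34], [-1.47, 1.5], [-3.14, 3.14]. Speed limits (rad/s): [2.57, 2.57, 3.14, 3.14, 3.14, 3.14].

### API

Orientations are given as a unit quaternion [x, y, z, w].
In Python, from cell import sensors, eyes, job, masks_of, mark_of gives the robot as it stands. The module is installed in compiled form; this text tells all that it offers.
- The arm moves only by the tool step_arm, never from a script. Its argument "steps" is a list of rows, each a list of 3 entries, a list of its own where there are three numbers: the shift along the tool's x, y, z in m, then the turn, a rotation vector about the tool's x, y, z in rad, then the opening in per cent of the stroke, from 0 (shut) to 100 (fully open). In form: [[[x, y, z], [wx, wy, wz], fingers], ...]. A call has exactly 10 rows; each row is the pose to reach, as a shift and turn from the pose commanded when the call began, along the tool's axes at that moment; what a row does not reach only later rows make up. A row lasts 1/12 s, in which the tool goes at most 41.7 mm and 7.16 degrees, less where a joint would pass 70% of its speed; a pose out of reach is approached as far as the arm can. A call with a gripper value outside its range is refused whole. The fingers move at their own pace and stop on an object; the grip force is fixed at half the most. Time passes only in rows, so rows that repeat a pose let the fingers close, or fill a call up. It gives the time, the measured TCP pose, the force and the opening at its end, in the units of the state.
- sensors.sense(): the state, without advancing time (a new reading comes with each control period).
- eyes.get_image(name): name is "scene" or "side" or "wrist"; returns a dict with "color" (400x640x3 uint8, blue, green, red), "range_z" (400x640 float32, m along the optical axis (not along the pixel's ray), 0 where there is no reading), "vfov" (degrees; the focal length in pixels is half the picture's height over the tangent of half this angle, whatever the lens; pixels are square), "cx", "cy" (the principal point, pixels), "world_from_camera" (4x4, takes a point from camera to world coordinates). Camera axes: x right, y down, z forward; pixel columns grow to the right and rows downward; lengths in m; the calibration is good to about 2 mm. A picture is of the moment at which its call begins.
- job.hand_in(): hands the job in, once; it reports no verdict.
Trained networks look in a picture, given as the dict that the camera call returned (one of the last four; its "shot" number tells which), for a name from the list of things; names that differ only in an ending like _2 or _b are one class to them, and where a whole thing is asked for, a point or a joint stands for the part that bears it (a point fixed in the world has none). Each returns a list of dicts, best first, with "conf" (0 to 1); they miss things now and then, are a little off and sometimes report something else, mostly with a low value. They report only what shows in the picture. A call takes as long as a camera call. They do not tell look-alikes from the thing itself.
- masks_of(label, picture): "mask" (400x640 bool, what is visible of it) and "uv" ([column, row] in pixels, amid what is visible of it).
- mark_of(label, picture): "uv" ([column, row] in pixels: a listed point, or the origin of a listed thing).
The state is a dict: "time_s": time; "qpos": joint angles; "dq": joint speeds; "joint_torque": joint torques, N m; "tcp_pos": TCP position; "ee_rot": TCP orientation; "force": force on the tool from outside, world axes, zero at the start; "moment": the same for the moment, N m; "gripper_width": finger opening in m.
Only numpy, scipy, OpenCV 4.12 (cv2) and the standard library are available. Lean on these libraries where they do the work, as an engineer would, in place of code of your own. Each camera call takes 0.05 s, during which the arm holds its last target.

## Working session

There is one attempt and no reset: what is moved stays moved. The work goes in short steps, Python scripts to look and compute and a tool call to move; the robot and the scene stay as the last step left them, time stands still between calls to the robot, and variables do not carry over. Pictures are saved under pics/ and viewed, and the job is handed in when it is done.

Besides the shell and the picture viewer there is one more tool, called after "Call:" by a JSON object that holds its "name" and its "arguments", one argument or row to a line. step_arm: Moves the arm, as the interface text tells. Its arguments: {"type":"object","properties":{"steps":{"type":"array"}},"required":["steps"]}

```bash
mkdir -p pics; ls
cat > h.py <<'E'
import numpy as np, cv2
from cell import sensors, eyes, job, masks_of, mark_of
from scipy.spatial.transform import Rotation as R
def cam(n):
    p=eyes.get_image(n); p['f']=200/np.tan(np.radians(p['vfov'])/2); return p
def save(p,f): cv2.imwrite('pics/'+f,p['color'])
def pt(p,uv,z=None):
    u,v=uv; d=p['range_z'][int(round(v)),int(round(u))] if z is None else z
    c=np.array([(u-p['cx'])/p['f']*d,(v-p['cy'])/p['f']*d,d,1]); return (p['world_from_camera']@c)[:3]
def cloud(p,mask=None):
    v,u=np.mgrid[0:400,0:640]; d=p['range_z']; m=d>0
    if mask is not None: m&=mask
    d=d[m];u=u[m];v=v[m]
    c=np.stack([(u-p['cx'])/p['f']*d,(v-p['cy'])/p['f']*d,d,np.ones_like(d)])
    return (p['world_from_camera']@c)[:3].T
def plane_pt(p,uv,zw):
    T=p['world_from_camera']; r=T[:3,:3]@np.array([(uv[0]-p['cx'])/p['f'],(uv[1]-p['cy'])/p['f'],1]); o=T[:3,3]
    return o+r*(zw-o[2])/r[2]
def proj(p,X):
    c=np.linalg.inv(p['world_from_camera'])@np.append(X,1); return p['f']*c[0]/c[2]+p['cx'],p['f']*c[1]/c[2]+p['cy']
E
python3 - <<'E'
from h import *
np.set_printoptions(precision=4,suppress=True)
s=sensors.sense(); print(s)
for n in ['scene','side','wrist']:
    p=cam(n); save(p,n+'0.png'); print(n,p['vfov'],p['world_from_camera'],p['cx'],p['cy'])
    for l in ['bracket','block','keyhole','rest','rest_mid','post','stud_mark','size_jar','thread_spool','card_box']:
        for k in mark_of(l,p): 
            uv=k['uv']; print(l,'mark',round(k['conf'],2),np.array(uv),pt(p,uv) if 0<=uv[0]<639 and 0<=uv[1]<399 else '')
E
```

```text
pics
{'time_s': 0.0, 'qpos': array([-1.3176,  0.314 ,  0.045 ,  1.3036, -0.    ,  1.4312]), 'dq': array([0.0007, 0.0002, 0.0015, 0.0001, 0.0008, 0.    ]), 'joint_torque': array([ -0.0002, -48.0624,  29.8536,   0.0193,  -0.0001,   0.    ]), 'tcp_pos': array([ 0.2199, -0.5307,  0.2304]), 'ee_rot': array([ 0.3933,  0.5884, -0.3924,  0.5875]), 'force': array([-1.0817, -0.4302, -0.1365]), 'moment': array([-0.0042, -0.068 , -0.0442]), 'gripper_width': 0.08529521324347296}
scene 54.22674747525588 [[-0.6551 -0.4713  0.5905  0.0632]
 [-0.7555  0.4094 -0.5115  0.5221]
 [-0.0006 -0.7812 -0.6243  0.693 ]
 [ 0.      0.      0.      1.    ]] 318.8758697593659 194.01262980329915
bracket mark 0.94 [371. 238.] [ 0.4962 -0.0227  0.0075]
bracket mark 0.75 [270.6 357.9] [0.4079 0.3428 0.0003]
bracket mark 0.58 [361.8 306.3] [0.373  0.1364 0.0064]
block mark 0.92 [263.9 326.8] [0.4399 0.3303 0.0514]
block mark 0.86 [350.3 300.9] [0.3769 0.1689 0.0498]
block mark 0.78 [385.7 230.8] [ 0.4661 -0.0368  0.0451]
keyhole mark 0.97 [367.5 229.4] [ 0.5305 -0.0477 -0.0038]
keyhole mark 0.96 [268.7 362.8] [0.4026 0
[... 1294 characters left out ...]
[244.3 212. ] [0.3928 0.3625 0.0045]
keyhole mark 0.6 [306.6 260.4] [ 0.5242 -0.0289  0.0051]
rest mark 0.73 [362.3 284.8] [ 0.6333 -0.1998  0.0115]
rest_mid mark 0.57 [360.7 261. ] [ 0.63   -0.1857  0.0761]
post mark 0.97 [312.  224.1] [0.5969 0.1855 0.0169]
stud_mark mark 0.69 [305.9 169.8] [0.5819 0.2207 0.1979]
size_jar mark 0.55 [358.9 256.8] [ 0.6296 -0.1721  0.0814]
thread_spool mark 0.63 [350.2 243.9] [ 0.6516 -0.0426  0.0517]
card_box mark 0.65 [376.5 250.1] [ 0.7423 -0.0296  0.0137]
wrist 62.15244637927679 [[ 0.3821 -0.8883 -0.2547  0.2848]
 [-0.9241 -0.3671 -0.1059 -0.5052]
 [ 0.0005  0.2758 -0.9612  0.3748]
 [ 0.      0.      0.      1.    ]] 321.83893115187004 199.13179584907468
```

View pics/scene0.png

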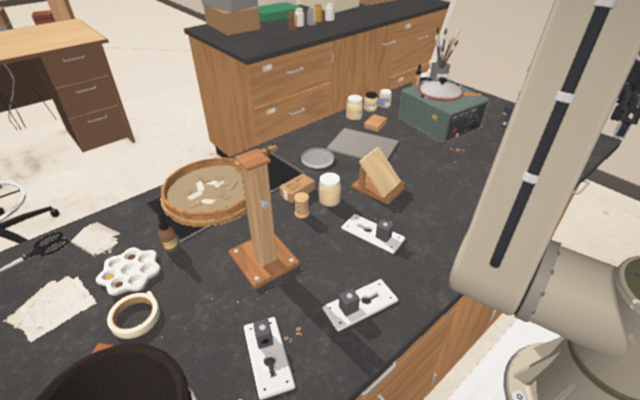

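View pics/side0.png

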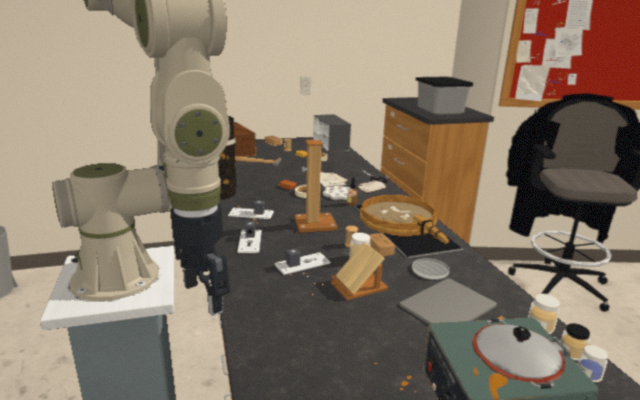

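The scene view shows three look-alikes. The target, farthest right at small y, is at about (373,233) px, with the rest at (378,180), the post at (262,215), the jar at (330,190), the spool at (301,206) and the carton at (297,187).

Run:
```python
from h import *
np.set_printoptions(precision=4,suppress=True)
for n in ['scene','side']:
    p=cam(n)
    for l in ['bracket','rest','post','size_jar','thread_spool','card_box']:
        for k in masks_of(l,p)[:3]:
            c=cloud(p,k['mask']); 
            print(n,l,round(k['conf'],2),np.array(k['uv']),len(c),np.median(c,0),np.percentile(c,[2,98],axis=0).ravel())
            if l=='bracket' and abs(np.median(c,0)[1]+.03)<.06:
                for lo,hi in((.003,.02),(.042,.06)):
                    q=c[(c[:,2]>lo)&(c[:,2]<hi)]
                    r=cv2.minAreaRect((q[:,:2]*1000).astype(np.float32)); print('   ',lo,len(q),r,np.median(q[:,2]))
                np.save('br_'+n,c)
            if l in('rest','post') and k['conf']>.5: np.save(l+'_'+n,c)
    big=cv2.resize(p['color'][130:330,220:440],None,fx=3.6,fy=3,interpolation=cv2.INTER_CUBIC); cv2.imwrite('pics/%s_big.png'%n,big)
```

```text
scene bracket 0.69 [355.3 304.4] 2002 [0.3759 0.1509 0.0074] [ 0.3418  0.0615 -0.0014  0.4185  0.2067  0.0501]
scene bracket 0.62 [269.1 363.1] 2483 [0.4092 0.3484 0.0074] [0.3425 0.3012 0.0033 0.4806 0.3924 0.0499]
scene bracket 0.59 [374.7 234.4] 1207 [ 0.4883 -0.0349  0.0074] [ 0.4366 -0.0785  0.0006  0.5786  0.0001  0.05  ]
    0.003 888 ((509.74334716796875, -38.623374938964844), (152.16171264648438, 63.62172317504883), 13.698897361755371) 0.00700727923264749
    0.042 144 ((478.9896240234375, -46.78590393066406), (33.1939582824707, 33.6004524230957), 10.277671813964844) 0.048651341264582426
scene rest 0.58 [378.4 181.5] 1745 [ 0.6228 -0.175   0.042 ] [ 0.5644 -0.2453 -0.0002  0.6831 -0.1397  0.1032]
scene post 0.79 [257.3 240.1] 4373 [0.5888 0.2282 0.0879] [0.5518 0.164  0.0066 0.6709 0.2742 0.2916]
scene size_jar 0.84 [329.6 190.5] 630 [ 0.6654 -0.0351  0.0533] [ 0.6502 -0.0681  0.0032  0.7008 -0.019   0.0759]
scene thread_spool 0.8 [300.4 203.2] 327 [0.6772 0.0509 0.0398] [0.6681 0.029  0.0007 0.7019 0.0622 0.0587]
scene thread_spool 0.52 [375.2 235.8] 1279 [ 0.4886 -0.0354  
[... 339 characters left out ...]
0.3399 0.058  0.0041 0.4141 0.1959 0.0524]
side bracket 0.78 [254.8 208.6] 446 [0.4261 0.3256 0.0104] [0.3464 0.2916 0.0019 0.4784 0.3913 0.0528]
side rest 0.57 [362.3 275.6] 1979 [ 0.6251 -0.2107  0.0441] [ 0.5642 -0.2428  0.0032  0.6863 -0.1475  0.1056]
side thread_spool 0.71 [348.9 232.5] 134 [0.6742 0.0353 0.0488] [0.666  0.0258 0.0045 0.6959 0.0538 0.061 ]
side card_box 0.71 [380.9 244.7] 417 [ 0.7586 -0.0267  0.0319] [ 0.7359 -0.0555  0.0042  0.7888  0.041   0.0383]
side card_box 0.52 [349.6 231. ] 153 [0.6743 0.0351 0.0497] [ 0.6572 -0.0368  0.0068  0.6985  0.0556  0.0771]
side card_box 0.29 [362.9 275.5] 1962 [ 0.6246 -0.21    0.0441] [ 0.563  -0.2427  0.0039  0.6854 -0.1487  0.1056]
```

Run:
```python
from h import *
np.set_printoptions(precision=4,suppress=True)
rng=np.random.default_rng(0)
def ransac(c,t=.003,ok=lambda n:True,it=2000):
    best=None
    for _ in range(it):
        a=c[rng.choice(len(c),3,False)]; n=np.cross(a[1]-a[0],a[2]-a[0]); L=np.linalg.norm(n)
        if L<1e-9: continue
        n/=L
        if not (ok(n) or ok(-n)): continue
        i=abs((c-a[0])@n)<t
        if best is None or i.sum()>best.sum(): best=i
    q=c[best]; m=q.mean(0); n=np.linalg.svd(q-m,full_matrices=False)[2][2]
    return n,m,q
for n in ['scene','side']:
    c=np.load('rest_%s.npy'%n); c=c[c[:,2]>.02]
    nn,m,q=ransac(c,ok=lambda v:.5<v[2]<.85); nn*=np.sign(nn[2])
    print('rest',n,nn,m,len(q),'tilt',np.degrees(np.arccos(nn[2])),'yaw',np.degrees(np.arctan2(-nn[1],-nn[0])))
    h=-nn[:2]/np.linalg.norm(nn[:2]); h=np.array([*h,0]); y=np.cross([0,0,1],h); s=np.cross(y,nn)*-1
    s=np.cross(nn,y); s*=np.sign(s[2])
    a=(q-m)@y; b=(q-m)@s
    pr=np.percentile(a,[1,99]);pb=np.percentile(b,[1,99]); print('  y ext',pr,'s ext',pb, 'mid',m+y*pr.mean()+s*0)
    r=cv2.minAreaRect((np.c_[a,b]*1000).astype(np.float32)); print('  ',r, 'ctr',m+y*r[0][0]/1000+s*r[0][1]/1000)
    low=m+y*pr.mean()+s*(.022-m[2])/s[2]; print('  low edge z=.022',low,'rest_mid',low+s*.075,'s',s)
    try: c=np.load('post_%s.npy'%n)
    except: continue
    # foot board top
    f=c[(c[:,2]>.011)&(c[:,2]<.021)]; print('foot',len(f),cv2.minAreaRect((f[:,:2]*1000).astype(np.float32)),np.median(f[:,2]))
    t=c[c[:,2]>.286]; print('top',len(t),cv2.minAreaRect((t[:,:2]*1000).astype(np.float32)))
    q0=c[(c[:,2]>.03)&(c[:,2]<.28)]
    nn,m,q=ransac(q0,.002,ok=lambda v:v[0]<-.8); nn*=-np.sign(nn[0]); print('front',nn,m,len(q),np.degrees(np.arctan2(nn[1],-nn[0])))
    rest=q0[(q0-m)@nn>.005]; print(len(rest), rest.mean(0), rest[:10])
    y=np.array([-(-nn[1]),-nn[0],0]);y=np.array([nn[1],-nn[0],0])
    print(np.percentile((q-m)@y,[1,99]))
```

```text
rest scene [-0.6964 -0.1215  0.7073] [ 0.6213 -0.188   0.0637] 944 tilt 44.98836190020825 yaw 9.894863553774822
  y ext [-0.047   0.0429] s ext [-0.06    0.0588] mid [ 0.6217 -0.19    0.0637]
   ((-1.7963714599609375, -0.5782394409179688), (120.5941390991211, 93.28067779541016), 89.40263366699219) ctr [ 0.6212 -0.1898  0.0633]
  low edge z=.022 [ 0.5806 -0.1971  0.022 ] rest_mid [ 0.6328 -0.188   0.075 ] s [0.6967 0.1215 0.707 ]
foot 1522 ((713.478271484375, 199.83209228515625), (124.81670379638672, 336.5357666015625), 80.86492156982422) 0.014823100330332017
top 438 ((606.578857421875, 217.2165985107422), (49.475887298583984, 51.258033752441406), 83.4425048828125)
front [-0.9949  0.1011  0.0011] [0.5878 0.2198 0.1661] 1490 5.7999320092710915
2 [0.5731 0.2273 0.1959] [[0.575  0.2281 0.1977]
 [0.5711 0.2265 0.1942]]
[-0.02    0.0182]
rest side [-0.6974 -0.1229  0.7061] [ 0.6196 -0.1948  0.0655] 1015 tilt 45.0815264236557 yaw 9.99673400626591
  y ext [-0.0428  0.0463] s ext [-0.0584  0.0595] mid [ 0.6193 -0.1931  0.0655]
   ((2.22296142578125, -0.8942985534667969), (93.48744201660156, 124.66009521484375), 1.439705729484558) ctr [ 0.6185 -0.1927  0.0649]
  low edge z=.022 [ 0.5765 -0.2006  0.022 ] rest_mid [ 0.6287 -0.1914  0.0751] s [0.6954 0.1226 0.7081]
```

View pics/scene_big.png

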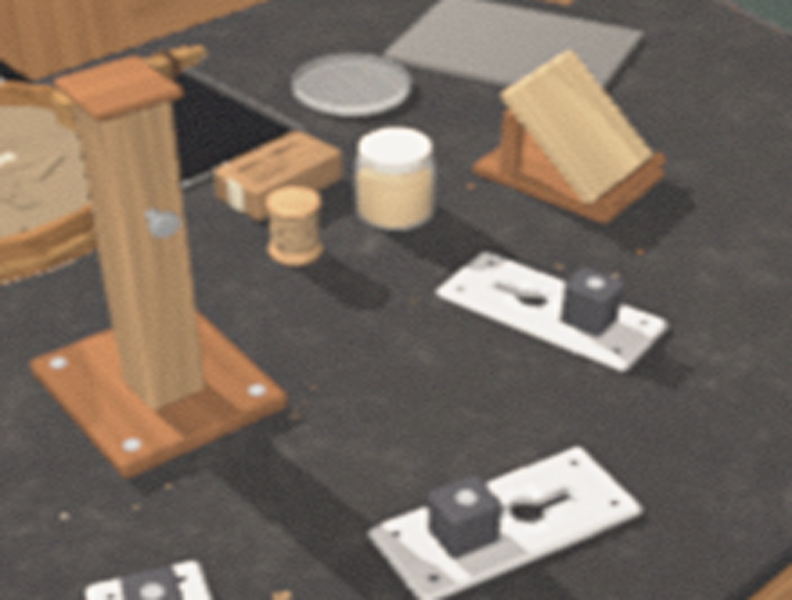

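```bash
cat >> h.py <<'E'
np.set_printoptions(precision=4,suppress=True)
def cur():
    s=sensors.sense(); return s, np.array(s['tcp_pos']), R.from_quat(s['ee_rot'])
def tgt(xd,zd):
    x=np.array(xd,float);x/=np.linalg.norm(x); z=np.array(zd,float); z-=x*(x@z); z/=np.linalg.norm(z)
    return R.from_matrix(np.stack([x,np.cross(z,x),z],1))
def delta(P,Rt,P0=None,R0=None):
    s,p,r=cur()
    if P0 is not None: p=P0
    if R0 is not None: r=R0
    print('t',round(s['time_s'],2),'tcp',p,'mat x',r.as_matrix()[:,0],'z',r.as_matrix()[:,2],'q',s['qpos'],'F',s['force'],'w',round(s['gripper_width'],4))
    d=r.inv().apply(np.array(P)-p); w=(r.inv()*Rt).as_rotvec()
    print('shift',np.round(d,4),'rv',np.round(w,4),'dist',np.linalg.norm(d),'deg',np.degrees(np.linalg.norm(w)))
    return d,w
E
python3 - <<'E'
from h import *
a=np.radians(14); by=np.array([-np.sin(a),np.cos(a),0])
for s in (1,-1): delta([.479,-.0465,.16],tgt([0,0,-1],s*by))
E
```

```text
t 2.35 tcp [ 0.2201 -0.5313  0.2313] mat x [-0.     -0.0001 -1.    ] z [ 0.3828 -0.9238  0.0001] q [-1.3176  0.3132  0.0461  1.3036 -0.      1.4312] F [-0.2982  0.0802 -0.8376] w 0.0852
shift [ 0.0713  0.4247 -0.3487] rv [-2.9932 -0.0001  0.0001] dist 0.5541751446336732 deg 171.4948801843283
t 2.35 tcp [ 0.2201 -0.5313  0.2313] mat x [-0.     -0.0001 -1.    ] z [ 0.3828 -0.9238  0.0001] q [-1.3176  0.3132  0.0461  1.3036 -0.      1.4312] F [-0.2982  0.0802 -0.8376] w 0.0852
shift [ 0.0713  0.4247 -0.3487] rv [0.1484 0.0001 0.    ] dist 0.5541751446336732 deg 8.505121425579686
```

Call:
{"name": "step_arm", "arguments": {
  "steps": [
    [[0,0.042,-0.035],[0.02,0,0],100],
    [[0,0.085,-0.07],[0.03,0,0],100],
    [[0,0.127,-0.105],[0.05,0,0],100],
    [[0,0.15,-0.124],[0.06,0,0],100],
    [[0,0.182,-0.15],[0.08,0,0],100],
    [[0.01,0.213,-0.175],[0.1,0,0],100],
    [[0.015,0.244,-0.2],[0.12,0,0],100],
    [[0.02,0.274,-0.225],[0.148,0,0],100],
    [[0.03,0.304,-0.25],[0.148,0,0],100],
    [[0.04,0.335,-0.275],[0.148,0,0],100]
  ]
}}

```text
time_s: 3.18
tcp_pos: [0.4157, -0.1648, 0.1964]
ee_rot: [0.435, 0.557, -0.435, 0.558]
force: [1.1, -0.1, -1.0]
gripper_width: 0.0856
```

Call:
{"name": "step_arm", "arguments": {
  "steps": [
    [[0.007,0.03,-0.024],[0,0,0],100],
    [[0.015,0.06,-0.049],[0,0,0],100],
    [[0.022,0.08,-0.065],[0,0,0],100],
    [[0.031,0.09,-0.074],[0,0,0],100],
    [[0.031,0.09,-0.074],[0,0,0],100],
    [[0.031,0.09,-0.074],[0,0,0],100],
    [[0.031,0.09,-0.074],[0,0,0],100],
    [[0.031,0.09,-0.074],[0,0,0],100],
    [[0.031,0.09,-0.074],[0,0,0],100],
    [[0.031,0.09,-0.074],[0,0,0],100]
  ]
}}

```text
time_s: 4.02
tcp_pos: [0.4842, -0.0738, 0.1655]
ee_rot: [0.436, 0.557, -0.436, 0.557]
force: [-0.5, 0.6, 0.3]
gripper_width: 0.0856
```

Run:
```python
from h import *
p=cam('wrist'); save(p,'w1.png')
a=np.radians(14); by=np.array([-np.sin(a),np.cos(a),0])
c=cloud(p)
q=c[(c[:,2]>.044)&(c[:,2]<.056)]; print('top',len(q),cv2.minAreaRect((q[:,:2]*1000).astype(np.float32)),np.median(q[:,2]))
for k in masks_of('bracket',p): 
    m=cloud(p,k['mask']); m=m[(m[:,2]>0.003)&(m[:,2]<.013)]
    if len(m): print(k['conf'],len(m),cv2.minAreaRect((m[:,:2]*1000).astype(np.float32)))
for l in ('block','keyhole'):
    for k in mark_of(l,p): print(l,k['conf'],k['uv'],plane_pt(p,k['uv'],.029 if l=='block' else 0.004))
delta([.479,-.0465,.014],tgt([0,0,-1],-by))
```

```text
top 5581 ((498.813232421875, -30.140457153320312), (94.6405029296875, 481.1325988769531), 37.1712532043457) 0.0506752106826619
0.83 9119 ((509.0732421875, -43.69485855102539), (149.80186462402344, 64.13571166992188), 12.709125518798828)
0.65 379 ((555.6712646484375, 173.0420684814453), (28.091341018676758, 59.84309768676758), 33.389404296875)
0.57 7080 ((381.802001953125, 130.64088439941406), (150.5347137451172, 64.0528335571289), 77.95938110351562)
block 0.88 [43.3, 226.5] [0.3895 0.1595 0.029 ]
keyhole 0.68 [293.7, 131.2] [ 0.5232 -0.039   0.004 ]
keyhole 0.66 [111.5, 234.7] [0.3823 0.1136 0.004 ]
t 4.22 tcp [ 0.4842 -0.0733  0.1652] mat x [ 0.0003 -0.0001 -1.    ] z [ 0.2416 -0.9704  0.0002] q [-0.3143  0.1807 -0.2931  1.0966 -0.      2.5832] F [-0.4207 -0.1138  0.0859] w 0.0851
shift [ 0.1512  0.0014 -0.0273] rv [-0.0003  0.0002 -0.0003] dist 0.15364050423791156 deg 0.02806915726696675
```

View pics/w1.png

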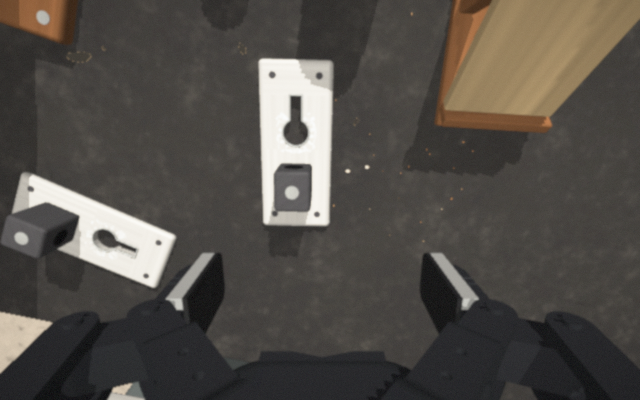

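Run:
```python
from h import *
p=cam('wrist')
c=cloud(p); q=c[(c[:,2]>.046)&(c[:,2]<.056)&(np.hypot(c[:,0]-.48,c[:,1]+.048)<.035)]
print('top',len(q),cv2.minAreaRect((q[:,:2]*1000).astype(np.float32)),np.median(q[:,2]))
p=cam('scene')
c=cloud(p); q=c[(c[:,2]>.046)&(c[:,2]<.056)&(np.hypot(c[:,0]-.48,c[:,1]+.048)<.035)]
if len(q):print('top',len(q),cv2.minAreaRect((q[:,:2]*1000).astype(np.float32)),np.median(q[:,2]))
```

```text
top 1495 ((480.01922607421875, -50.46685791015625), (34.083431243896484, 29.6993350982666), 11.692532539367676) 0.05092088500456887
top 119 ((479.7481994628906, -46.865501403808594), (33.48495864868164, 29.32186508178711), 14.185011863708496) 0.049161131311315165
```

Call:
{"name": "step_arm", "arguments": {
  "steps": [
    [[0,0.001,-0.012],[-0.12,0,0],100],
    [[0,0.002,-0.025],[-0.24,0,0],100],
    [[0,0.002,-0.025],[-0.36,0,0],100],
    [[0,0.002,-0.025],[-0.48,0,0],100],
    [[0,0.002,-0.025],[-0.6,0,0],100],
    [[0,0.002,-0.025],[-0.72,0,0],100],
    [[0,0.002,-0.025],[-0.84,0,0],100],
    [[0,0.002,-0.025],[-0.96,0,0],100],
    [[0,0.002,-0.025],[-1.08,0,0],100],
    [[0,0.002,-0.025],[-1.2,0,0],100]
  ]
}}

```text
time_s: 5.15
tcp_pos: [0.4801, -0.0481, 0.165]
ee_rot: [0.042, 0.706, -0.042, 0.706]
force: [0.2, -0.2, -0.0]
gripper_width: 0.085
```

Call:
{"name": "step_arm", "arguments": {
  "steps": [
    [[0,0,0],[-0.12,0,0],100],
    [[0,0,0],[-0.24,0,0],100],
    [[0,0,0],[-0.36,0,0],100],
    [[0,0,0],[-0.48,0,0],100],
    [[0,0,0],[-0.6,0,0],100],
    [[0,0,0],[-0.72,0,0],100],
    [[0,0,0],[-0.84,0,0],100],
    [[0,0,0],[-0.96,0,0],100],
    [[0,0,0],[-1.08,0,0],100],
    [[0,0,0],[-1.2,0,0],100]
  ]
}}

```text
time_s: 5.98
tcp_pos: [0.4801, -0.0482, 0.165]
ee_rot: [-0.364, 0.607, 0.364, 0.606]
force: [0.5, 0.0, 0.2]
gripper_width: 0.0852
```

Call:
{"name": "step_arm", "arguments": {
  "steps": [
    [[0,0,0],[-0.12,0,0],100],
    [[0,0,0],[-0.24,0,0],100],
    [[0,0,0],[-0.36,0,0],100],
    [[0,0,0],[-0.48,0,0],100],
    [[0,0,0],[-0.6,0,0],100],
    [[0,0,0],[-0.725,0,0],100],
    [[0.03,0,0],[-0.725,0,0],100],
    [[0.06,0,0],[-0.725,0,0],100],
    [[0.08,0,0],[-0.725,0,0],100],
    [[0.09,0,0],[-0.725,0,0],100]
  ]
}}

```text
time_s: 6.82
tcp_pos: [0.4782, -0.0477, 0.0724]
ee_rot: [-0.552, 0.44, 0.555, 0.439]
force: [-0.5, 0.4, -0.2]
gripper_width: 0.0857
```

Run:
```python
from h import *
a=np.radians(13); by=np.array([-np.sin(a),np.cos(a),0])
delta([.480,-.049,.013],tgt([0,0,-1],by))
p=cam('wrist'); save(p,'w2.png')
c=cloud(p); q=c[(c[:,2]>.046)&(c[:,2]<.056)&(np.hypot(c[:,0]-.48,c[:,1]+.048)<.035)]
if len(q):print('top',len(q),cv2.minAreaRect((q[:,:2]*1000).astype(np.float32)),np.median(q[:,2]))
```

```text
t 6.82 tcp [ 0.4782 -0.0477  0.0724] mat x [-0.0039  0.0009 -1.    ] z [-0.2263  0.9741  0.0018] q [-0.2665  0.2484 -0.4555  0.8709 -0.0001 -0.4948] F [-0.5099  0.4094 -0.1507] w 0.0857
shift [ 0.0594 -0.0016 -0.0018] rv [ 0.0014  0.0018 -0.0035] dist 0.05948854714915025 deg 0.2408387316851013
top 3208 ((479.8761291503906, -50.884857177734375), (33.63874053955078, 30.055530548095703), 12.725860595703125) 0.05078054016959627
```

View pics/w2.png

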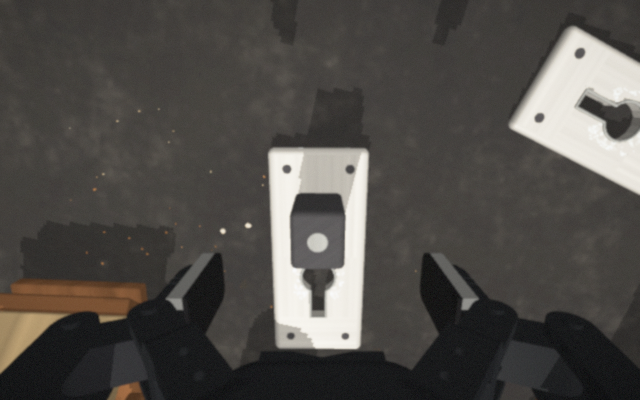

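Call:
{"name": "step_arm", "arguments": {
  "steps": [
    [[0.02,-0.001,-0.002],[0.001,0.002,-0.003],100],
    [[0.04,-0.002,-0.0025],[0.001,0.002,-0.003],100],
    [[0.052,-0.002,-0.0025],[0.001,0.002,-0.003],100],
    [[0.058,-0.002,-0.0025],[0.001,0.002,-0.003],100],
    [[0.058,-0.002,-0.0025],[0.001,0.002,-0.003],60],
    [[0.058,-0.002,-0.0025],[0.001,0.002,-0.003],30],
    [[0.058,-0.002,-0.0025],[0.001,0.002,-0.003],10],
    [[0.058,-0.002,-0.0025],[0.001,0.002,-0.003],10],
    [[0.058,-0.002,-0.0025],[0.001,0.002,-0.003],10],
    [[0.058,-0.002,-0.0025],[0.001,0.002,-0.003],10]
  ]
}}

```text
time_s: 7.7
tcp_pos: [0.4837, -0.0504, 0.0182]
ee_rot: [0.555, -0.439, -0.551, -0.441]
force: [0.6, 0.6, 6.9]
gripper_width: 0.029
```

Call:
{"name": "step_arm", "arguments": {
  "steps": [
    [[0,0,0],[0,0,0],10],
    [[0,0,0],[0,0,0],10],
    [[-0.01,0,0],[0,0,0],10],
    [[-0.03,0,0],[0,0,0],10],
    [[-0.06,0,0],[0,0,0],10],
    [[-0.09,0,0],[0,0,0],10],
    [[-0.12,0,0],[0,0,0],10],
    [[-0.14,0,0],[0,0,0],10],
    [[-0.15,0,0],[0,0,0],10],
    [[-0.15,0,0],[0,0,0],10]
  ]
}}

```text
time_s: 8.53
tcp_pos: [0.4833, -0.0503, 0.1695]
ee_rot: [0.556, -0.439, -0.551, -0.441]
force: [0.6, 1.0, -2.8]
gripper_width: 0.0294
```

Run:
```python
from h import *
s,p,r=cur(); print(p,r.as_matrix(),s['qpos'],s['force'],s['gripper_width'])
p=cam('wrist'); save(p,'w3.png')
```

```text
[ 0.4833 -0.0503  0.1695] [[ 0.0074 -0.9743 -0.2253]
 [-0.0026 -0.2253  0.9743]
 [-1.     -0.0066 -0.0042]] [-0.2688  0.165  -0.3015  1.0965 -0.0005 -0.496 ] [ 0.5713  1.014  -2.7587] 0.02942737860098423
```

View pics/w3.png

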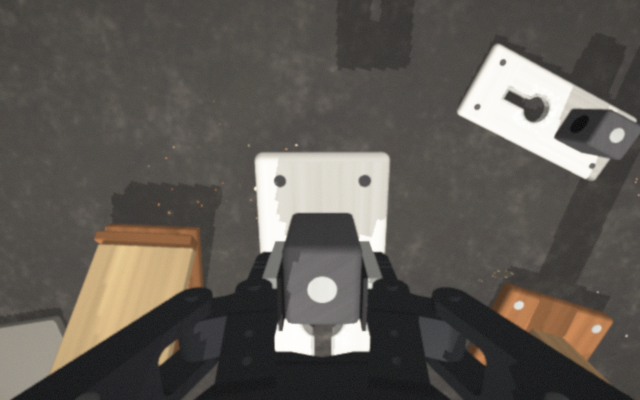

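```bash
cat >> h.py <<'E'
def toolcloud(p):
    s,P,r=cur(); return r.inv().apply(cloud(p)-P)
E
python3 - <<'E'
from h import *
p=cam('wrist'); t=toolcloud(p)
# plate front pts: bracket x dir = -tool y? (tool y world = (-.97,-.22)) so bracket x=-tool y
m=(t[:,0]>-.0)&(t[:,0]<.03)&(abs(t[:,2])<.04)&(abs(t[:,1])<.12)
q=t[m]; print(len(q),q.min(0),q.max(0),np.median(q,0))
A=np.c_[q[:,1:],np.ones(len(q))]; co=np.linalg.lstsq(A,q[:,0],rcond=None)[0]; print('x= %f*y+%f*z+%f'%tuple(co))
r=cv2.minAreaRect((q[:,1:]*1000).astype(np.float32)); print(r)
m=(t[:,0]>-.04)&(t[:,0]<-.022)&(abs(t[:,2])<.0145)&(abs(t[:,1])<.03)
q=t[m]; print(len(q),np.median(q,0),q.min(0),q.max(0))
p=cam('scene'); save(p,'s3.png'); t=toolcloud(p)
m=(t[:,0]>-.0)&(t[:,0]<.03)&(abs(t[:,2])<.04)&(abs(t[:,1])<.12)
q=t[m]; print(len(q),q.min(0),q.max(0),np.median(q,0))
A=np.c_[q[:,1:],np.ones(len(q))]; co=np.linalg.lstsq(A,q[:,0],rcond=None)[0]; print('x= %f*y+%f*z+%f'%tuple(co))
print(cv2.minAreaRect((q[:,1:]*1000).astype(np.float32)))
E
```

```text
12197 [ 0.0001 -0.0646 -0.0335] [0.0165 0.0474 0.0307] [ 0.008   0.0257 -0.0012]
x= -0.002400*y+0.000072*z+0.008091
((-8.596294403076172, -1.4336891174316406), (64.18791198730469, 112.05389404296875), 89.98821258544922)
6777 [-0.0338  0.0061 -0.0001] [-0.04   -0.0151 -0.0145] [-0.022   0.0199  0.0145]
1015 [ 0.0001 -0.102  -0.0292] [0.019 0.048 0.036] [ 0.0106 -0.0308  0.0146]
x= -0.008779*y+0.015386*z+0.010395
((-26.99854278564453, 3.3582630157470703), (65.18948364257812, 150.01202392578125), 89.95448303222656)
```

View pics/s3.png

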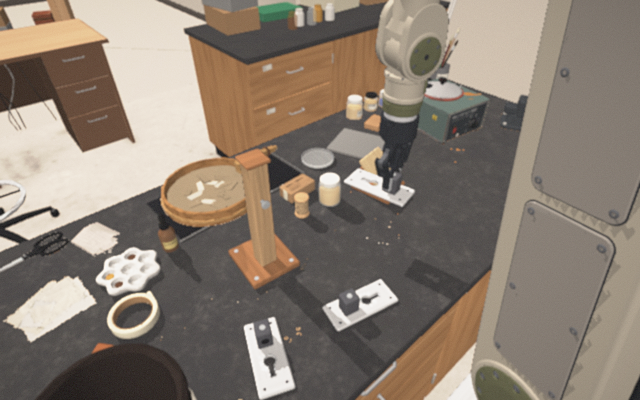

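Run:
```python
from h import *
a=np.radians(10); c,s_=np.cos(a),np.sin(a); k=np.sqrt(.5)
s=np.array([k*c,k*s_,k]); n=np.array([-k*c,-k*s_,k]); by=np.array([-s_,c,0])
M=np.array([.631,-.189,.075]); Rt=tgt(-n,by)
T=M+.017*n-.027*s
delta(T+.08*n+.010*s,Rt)
```

```text
t 8.68 tcp [ 0.481  -0.0497  0.1655] mat x [ 0.0008 -0.0007 -1.    ] z [-0.2252  0.9743 -0.0008] q [-0.2689  0.1686 -0.3071  1.0941 -0.0005 -0.496 ] F [-0.33    0.1374 -3.0288] w 0.0291
shift [ 0.0341 -0.0343 -0.1652] rv [ 0.0502  0.0199 -0.7846] dist 0.17216019459747567 deg 45.060552258716754
```

Call:
{"name": "step_arm", "arguments": {
  "steps": [
    [[0.0,-0.004,-0.02],[0.005,0.002,-0.1],10],
    [[0.0,-0.008,-0.04],[0.01,0.005,-0.2],10],
    [[0.005,-0.013,-0.065],[0.015,0.007,-0.3],10],
    [[0.01,-0.019,-0.09],[0.022,0.009,-0.4],10],
    [[0.017,-0.024,-0.115],[0.03,0.012,-0.5],10],
    [[0.024,-0.028,-0.135],[0.037,0.015,-0.6],10],
    [[0.03,-0.032,-0.153],[0.045,0.018,-0.7],10],
    [[0.034,-0.034,-0.165],[0.05,0.02,-0.785],10],
    [[0.034,-0.034,-0.165],[0.05,0.02,-0.785],10],
    [[0.034,-0.034,-0.165],[0.05,0.02,-0.785],10]
  ]
}}

```text
time_s: 9.52
tcp_pos: [0.5497, -0.2021, 0.1295]
ee_rot: [0.672, -0.214, -0.328, -0.629]
force: [0.4, -0.8, -2.0]
gripper_width: 0.0293
```

Run:
```python
from h import *
p=cam('side'); save(p,'sd4.png')
a=np.radians(10); c,s_=np.cos(a),np.sin(a); k=np.sqrt(.5)
s=np.array([k*c,k*s_,k]); n=np.array([-k*c,-k*s_,k]); by=np.array([-s_,c,0])
M=np.array([.631,-.189,.075]); Rt=tgt(-n,by)
T=M+.017*n-.027*s
delta(T+.002*n+.010*s,Rt)
w=cam('wrist'); save(w,'w4.png')
for p in (p,w):
    t=toolcloud(p)
    m=(t[:,0]>-.0)&(t[:,0]<.02)&(abs(t[:,2])<.04)&(abs(t[:,1])<.12); q=t[m]; print(len(q),q.min(0),q.max(0),np.median(q,0))
    A=np.c_[q[:,1:],np.ones(len(q))]; co=np.linalg.lstsq(A,q[:,0],rcond=None)[0]; print('x= %f*y+%f*z+%f'%tuple(co))
    # rest face distance
    C=cloud(p); m=(abs((C-M)@by)<.045)&(abs((C-M)@s)<.04)&(abs((C-M)@n)<.012); print('rest face n off',m.sum(),np.median((C[m]-M)@n))
    m=(abs((C-M)@n)<.007)&(abs((C-M)@s)<.055)&(abs((C-M)@by)<.06); print('by ext',np.percentile((C[m]-M)@by,[1,99]),'s',np.percentile((C[m]-M)@s,[1,99]))
```

```text
t 9.57 tcp [ 0.551  -0.2022  0.1312] mat x [ 0.6949  0.1239 -0.7083] z [-0.1728  0.9849  0.0028] q [-0.8029  0.0792 -0.8114  0.173   0.6261 -0.8081] F [ 0.3815  0.2255 -2.9328] w 0.0292
shift [ 0.0781 -0.0007 -0.001 ] rv [-0.0025  0.0014 -0.0017] dist 0.0780971812838288 deg 0.191668324605443
882 [ 0.0007 -0.0982 -0.0337] [0.0174 0.0519 0.0343] [ 0.0091 -0.0304 -0.0085]
x= -0.010904*y+-0.016827*z+0.008869
rest face n off 758 0.0020223537285330518
by ext [-0.0478  0.0428] s [-0.0546  0.0443]
12331 [ 0.     -0.0629 -0.0327] [0.0188 0.0494 0.0315] [ 0.0099  0.0275 -0.0008]
x= -0.006856*y+-0.001303*z+0.009968
rest face n off 0 nan
by ext [-0.0484  0.0388] s [-0.055  -0.0521]
  return _methods._mean(a, axis=axis, dtype=dtype,
  ret = ret.dtype.type(ret / rcount)
```

View pics/sd4.png

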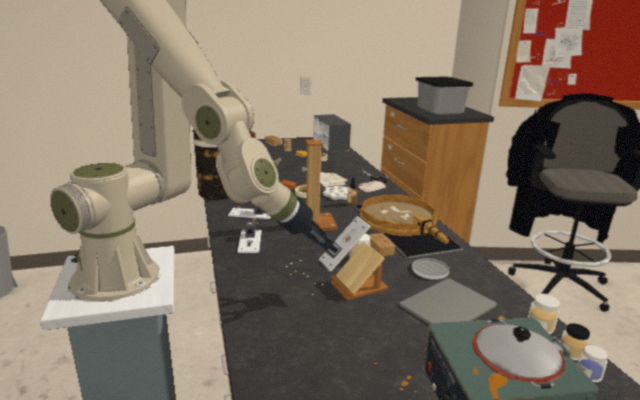

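View pics/w4.png

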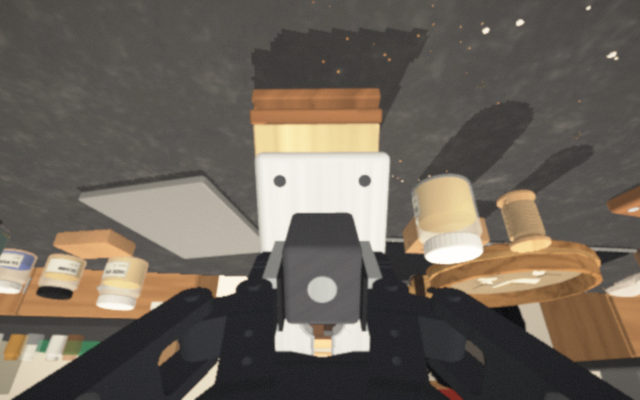

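Call:
{"name": "step_arm", "arguments": {
  "steps": [
    [[0.02,0,-0.001],[0,0,0],10],
    [[0.04,0,-0.001],[0,0,0],10],
    [[0.055,0,-0.001],[0,0,0],10],
    [[0.065,0,-0.001],[0,0,0],10],
    [[0.071,0,-0.001],[0,0,0],10],
    [[0.075,0,-0.001],[0,0,0],10],
    [[0.075,0.003,-0.001],[0,0,0],10],
    [[0.075,0.005,-0.001],[0,0,0],10],
    [[0.075,0.006,-0.001],[0,0,0],10],
    [[0.075,0.006,-0.001],[0,0,0],10]
  ]
}}

```text
time_s: 10.45
tcp_pos: [0.6005, -0.1958, 0.0765]
ee_rot: [0.675, -0.212, -0.325, -0.627]
force: [-0.9, 0.1, -2.7]
gripper_width: 0.0291
```

Run:
```python
from h import *
a=np.radians(10); c,s_=np.cos(a),np.sin(a); k=np.sqrt(.5)
s=np.array([k*c,k*s_,k]); n=np.array([-k*c,-k*s_,k]); by=np.array([-s_,c,0])
M=np.array([.631,-.189,.075]); Rt=tgt(-n,by)
T=M+.017*n-.027*s
delta(T,Rt)
w=cam('wrist'); save(w,'w5.png')
p=cam('side');cv2.imwrite('pics/sd5.png',cv2.resize(p['color'][200:320,280:440],None,fx=5,fy=5))
```

```text
t 10.45 tcp [ 0.6005 -0.1958  0.0765] mat x [ 0.6984  0.122  -0.7052] z [-0.1733  0.9849 -0.0013] q [-0.7134  0.2406 -0.8192 -0.0552  0.5815 -0.7144] F [-0.8709  0.0791 -2.7477] w 0.0291
shift [0.0061 0.006  0.0014] rv [ 0.0006 -0.0011  0.0026] dist 0.00864226554713311 deg 0.16872002724708518
```

View pics/w5.png

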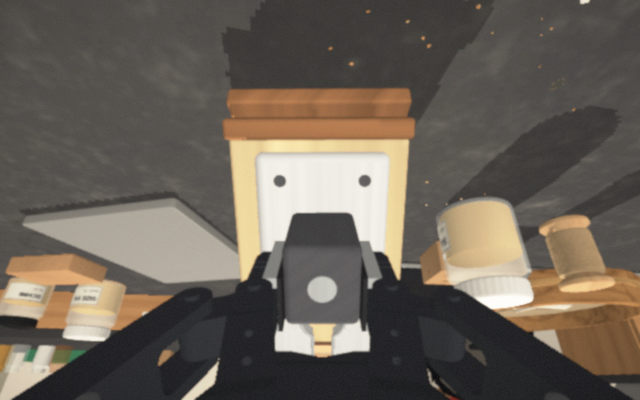

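View pics/sd5.png

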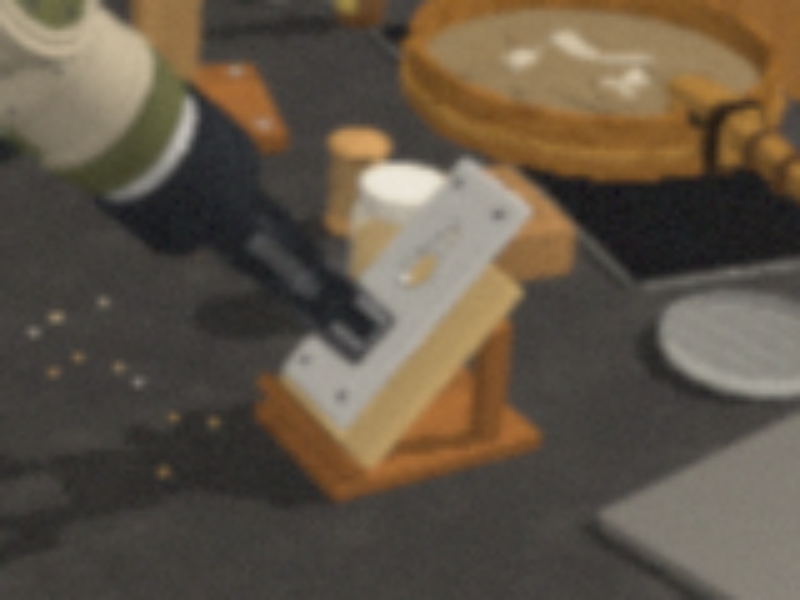

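Call:
{"name": "step_arm", "arguments": {
  "steps": [
    [[0.001,0.001,0.001],[0,0,0],10],
    [[0.002,0.002,0.001],[0,0,0],10],
    [[0.003,0.003,0.001],[0,0,0],10],
    [[0.004,0.004,0.001],[0,0,0],10],
    [[0.005,0.005,0.001],[0,0,0],10],
    [[0.006,0.005,0.001],[0,0,0],10],
    [[0.006,0.006,0.001],[0,0,0],10],
    [[0.006,0.006,0.001],[0,0,0],10],
    [[0.006,0.006,0.001],[0,0,0],10],
    [[0.006,0.006,0.001],[0,0,0],10]
  ]
}}

```text
time_s: 11.38
tcp_pos: [0.6009, -0.1947, 0.0699]
ee_rot: [0.676, -0.21, -0.324, -0.628]
force: [-17.0, 0.9, 17.8]
gripper_width: 0.0291
```

Run:
```python
from h import *
a=np.radians(10); c,s_=np.cos(a),np.sin(a); k=np.sqrt(.5)
s=np.array([k*c,k*s_,k]); n=np.array([-k*c,-k*s_,k]); by=np.array([-s_,c,0])
M=np.array([.631,-.189,.075]); Rt=tgt(-n,by)
T=M+.017*n-.027*s
delta(T,Rt); S,P,r=cur(); print('F tool',r.inv().apply(S['force']))
w=cam('wrist'); save(w,'w6.png')
p=cam('side');cv2.imwrite('pics/sd6.png',cv2.resize(p['color'][200:320,280:440],None,fx=5,fy=5))
```

```text
t 11.38 tcp [ 0.6009 -0.1947  0.0699] mat x [ 0.7008  0.123  -0.7026] z [-0.1742  0.9847 -0.0014] q [-0.7126  0.2544 -0.8295 -0.0826  0.5839 -0.7127] F [-17.0389   0.9209  17.8366] w 0.0291
shift [0.001  0.0017 0.0004] rv [ 0.0013 -0.0006  0.0063] dist 0.0020309822564277256 deg 0.3707542374953796
F tool [-24.361   -1.0189   3.85  ]
```

View pics/sd6.png

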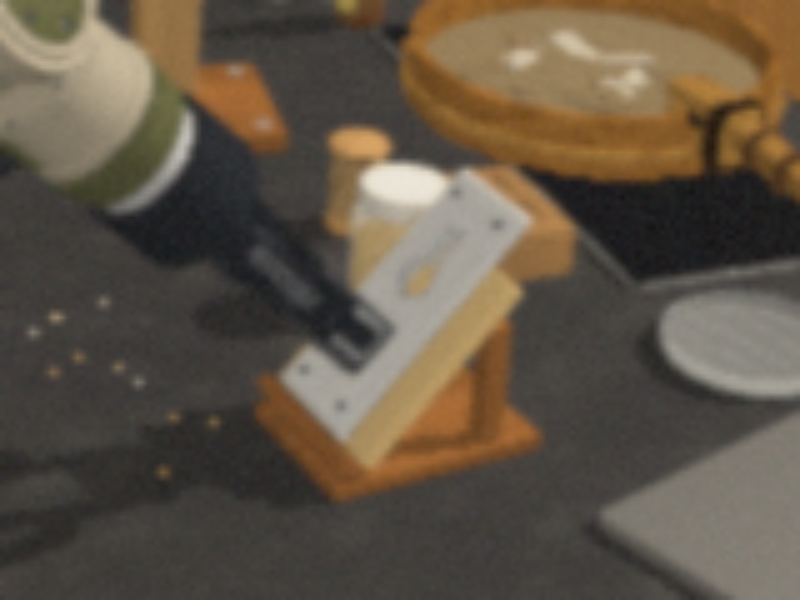

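View pics/w6.png

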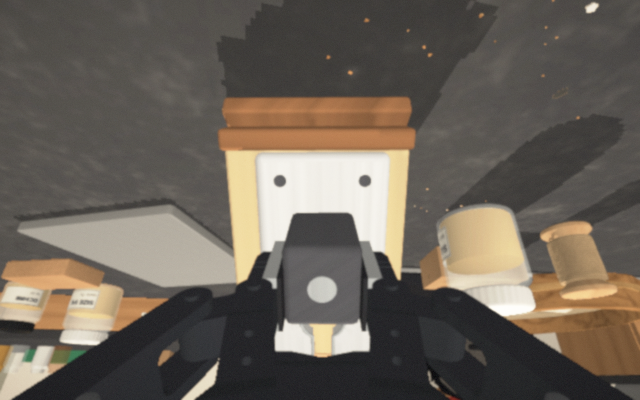

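Call:
{"name": "step_arm", "arguments": {
  "steps": [
    [[-0.002,0.001,0],[0,0,0],10],
    [[-0.002,0.002,0],[0,0,0],10],
    [[-0.002,0.003,0],[0,0,0],10],
    [[-0.002,0.003,0],[0,0,0],10],
    [[-0.002,0.003,0],[0,0,0],10],
    [[-0.002,0.003,0],[0,0,0],40],
    [[-0.002,0.003,0],[0,0,0],50],
    [[-0.002,0.003,0],[0,0,0],80],
    [[-0.002,0.003,0],[0,0,0],100],
    [[-0.002,0.003,0],[0,0,0],100]
  ]
}}

```text
time_s: 12.32
tcp_pos: [0.597, -0.1952, 0.0667]
ee_rot: [0.675, -0.212, -0.326, -0.627]
force: [-0.3, 0.6, 0.4]
gripper_width: 0.0773
```

Run:
```python
from h import *
s,P,r=cur(); print(P,s['force'],s['gripper_width'])
w=cam('wrist'); save(w,'w7.png')
p=cam('side');cv2.imwrite('pics/sd7.png',cv2.resize(p['color'][200:320,280:440],None,fx=5,fy=5))
```

```text
[ 0.597  -0.1952  0.0667] [-0.3485  0.6434  0.4375] 0.07726097593371624
```

View pics/w7.png

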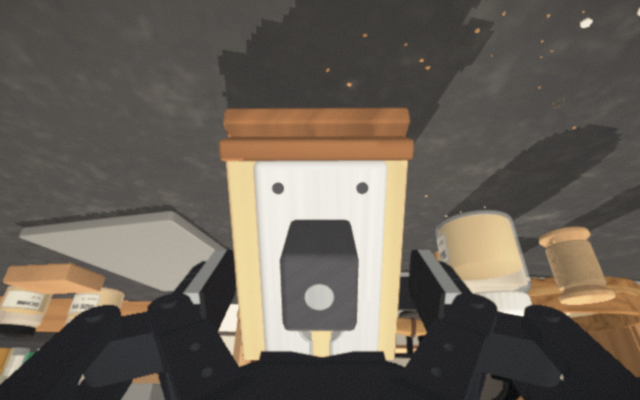

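```bash
cat > kin.py <<'E'
from h import *
from scipy.optimize import least_squares
D=np.array([[-1.3176,.3132,.0461,1.3036,0,.2201,-.5313,.2313],[-.3143,.1807,-.2931,1.0966,0,.4842,-.0733,.1652],[-.2665,.2484,-.4555,.8709,0,.4782,-.0477,.0724],[-.2689,.1686,-.3071,1.0941,-.0005,.481,-.0497,.1655],[-.8029,.0792,-.8114,.173,.6261,.551,-.2022,.1312],[-.7134,.2406,-.8192,-.0552,.5815,.6005,-.1958,.0765],[-.7126,.2544,-.8295,-.0826,.5839,.6009,-.1947,.0699]])
def fk(q,x):
    h1,A,B,L,o,a1,C=x; j1,j2,j3,j4,j5=q[:5]; f=j2-j3+j4; e=j2-j3
    d=np.array([np.cos(j5)*np.cos(f),np.sin(j5),-np.cos(j5)*np.sin(f)])
    u=np.array([-np.sin(f),0,-np.cos(f)])
    p=np.array([a1,o,h1])+A*np.array([np.sin(j2),0,np.cos(j2)])+B*np.array([np.cos(e),0,-np.sin(e)])+L*d+C*u
    Z=R.from_rotvec([0,0,j1]).as_matrix()
    return Z@p,Z@d
x0=[.3,.4,.35,.25,.08,0,0]
fit=least_squares(lambda x:np.concatenate([fk(r,x)[0]-r[5:] for r in D])*1000, x0)
X=fit.x
lo=[-2.76,-.86,-1.03,-2.2,-1.47];hi=[2.76,1.69,1.26,2.34,1.5]
def ik(P,d,q0,clip=True):
    f=lambda q:np.concatenate([(fk(q,X)[0]-P)*1000,(fk(q,X)[1]-d)*300])
    b=(lo,hi) if clip else (-4,4)
    best=None
    for s in [q0,[0.3,.2,-.5,.5,-.3],[.8,-.3,-.9,.3,-.6],[0,.5,-.2,1,0]]:
        r=least_squares(f,np.clip(s,np.array(b[0])+.01 if clip else -4,np.array(b[1])-.01 if clip else 4),bounds=b)
        if best is None or r.cost<best.cost: best=r
    return best.x,best.cost
E
python3 - <<'E'
from kin import *
print(X,fit.cost,np.abs(fit.fun).max())
nf=np.array([-.9949,.1011,0]); fc=np.array([.5878,.2198,0])
# TCP ~ 10mm off plate at tool dir ; pitch p below horizontal
for pd in (0,15,30,45):
  for z in (.12,.17,.2):
    for back in (0.02,.08):
        p=np.radians(pd); d=-nf*np.cos(p)+np.array([0,0,-np.sin(p)])
        P=fc+nf*back+np.array([0,0,z]); q,c=ik(P,d,[.3,.2,-.5,.5,-.3]); print(pd,z,back,q,'cost',round(c,3))
E
```

```text
[0.1964 0.4308 0.2782 0.3277 0.0734 0.2869 0.1196] 1492.493298439677 34.29292631215644
0 0.12 0.02 [ 0.729   0.3737 -1.03   -1.048  -0.9909] cost 4764.653
0 0.12 0.08 [ 0.8775  0.4127 -1.03   -0.9313 -1.1672] cost 5842.579
0 0.17 0.02 [ 0.6819  0.0673 -1.03   -0.8172 -0.876 ] cost 3107.734
0 0.17 0.08 [ 0.8143 -0.0016 -1.03   -0.6492 -1.0121] cost 3989.395
0 0.2 0.02 [ 0.6556 -0.0814 -1.03   -0.7256 -0.8167] cost 2059.405
0 0.2 0.08 [ 0.7795 -0.1969 -1.03   -0.5402 -0.9341] cost 2682.96
15 0.12 0.02 [ 0.6256  0.1592 -1.03   -0.6828 -0.7397] cost 1241.788
15 0.12 0.08 [ 0.7539  0.1116 -1.03   -0.5198 -0.8611] cost 2044.396
15 0.17 0.02 [ 0.5968 -0.0527 -1.03   -0.5598 -0.6837] cost 324.135
15 0.17 0.08 [ 0.718  -0.1458 -1.03   -0.3821 -0.7935] cost 686.3
15 0.2 0.02 [ 0.5852 -0.1528 -1.03   -0.5161 -0.6624] cost 38.521
15 0.2 0.08 [ 0.7073 -0.2548 -1.03   -0.342  -0.7755] cost 172.935
30 0.12 0.02 [ 0.5257  0.0557 -1.0236 -0.46   -0.533 ] cost 0.0
30 0.12 0.08 [ 0.6373 -0.0237 -1.03   -0.2994 -0.6242] cost 110.792
30 0.17 0.02 [ 0.5257 -0.1034 -0.8733 -0.1505 -0.533 ] cost 0.0
30 0.17 0.08 [ 0.6326 -0.191  -0.9481 -0.0962 -0.6187] cost 0.0
30 0.2 0.02 [ 0.5257 -0.1689 -0.7809  0.0074 -0.533 ] cost 0.0
30 0.2 0.08 [ 0.6326 -0.2607 -0.8489  0.0727 -0.6187] cost 0.0
45 0.12 0.02 [ 0.4517  0.0439 -0.7456  0.0762 -0.3805] cost 0.0
45 0.12 0.08 [ 0.5384 -0.0453 -0.8484  0.0915 -0.4357] cost 0.0
45 0.17 0.02 [ 0.4517 -0.049  -0.6076  0.3072 -0.3805] cost 0.0
45 0.17 0.08 [ 0.5384 -0.1471 -0.6995  0.3423 -0.4357] cost 0.0
45 0.2 0.02 [ 0.4517 -0.0881 -0.5194  0.4345 -0.3805] cost 0.0
45 0.2 0.08 [ 0.5384 -0.188  -0.6064  0.4763 -0.4357] cost 0.0
```

Run:
```python
from kin import *
print(fit.fun.reshape(-1,3))
def fk2(q,x):
    h1,A,B,L,o,a1,C,al,be,o2,g=x; j1,j2,j3,j4,j5=q[:5]; f=j2-j3+j4; e=j2-j3+be; a=j2+al
    lat=np.array([0,1,0]); fw=np.array([np.cos(f),0,-np.sin(f)]); u=np.array([-np.sin(f),0,-np.cos(f)])
    d=np.cos(j5)*fw+np.sin(j5)*lat; w=-np.sin(j5)*fw+np.cos(j5)*lat
    p=np.array([a1,o,h1])+A*np.array([np.sin(a),0,np.cos(a)])+B*np.array([np.cos(e),0,-np.sin(e)])+L*d+C*u+o2*w+g*fw
    Z=R.from_rotvec([0,0,j1]).as_matrix(); return Z@p,Z@d
f2=least_squares(lambda x:np.concatenate([np.concatenate([fk2(r,x)[0]-r[5:] for r in D])*1000,(x-np.array([.3,.4,.35,.25,.08,0,0,0,0,0,0]))*.3]),[.3,.4,.35,.25,.08,0,0,0,0,0,0])
print(f2.x,f2.cost); print(f2.fun[:21].reshape(-1,3))
```

```text
[[ -6.686   -0.5467 -26.2068]
 [  6.7301  -9.127    0.289 ]
 [  7.9759  -8.9554  34.2929]
 [  8.13    -9.1439   0.353 ]
 [  1.364   12.2299 -11.8665]
 [ -2.5552  13.3854   0.3426]
 [ -1.9136  12.8576   2.7958]]
[ 0.2329  0.5187  0.4134  0.3     0.0808 -0.0012 -0.001   0.0002 -0.1349
 -0.0009  0.1404] 0.008148268187019934
[[-0.0131  0.0033  0.0031]
 [-0.0128  0.0027 -0.0283]
 [ 0.0046  0.0601  0.0006]
 [ 0.0195 -0.0507  0.0243]
 [ 0.0133  0.0298 -0.0006]
 [-0.0011 -0.0035  0.0124]
 [-0.012  -0.0281 -0.0115]]
```

```bash
python3 - <<'E'
s=open('kin.py').read()
s=s[:s.index('def fk(')]+'''X=np.array([ 0.2329,0.5187,0.4134,0.3,0.0808,-0.0012,-0.001,0.0002,-0.1349,-0.0009,0.1404])
def fk(q,x):
    h1,A,B,L,o,a1,C,al,be,o2,g=x; j1,j2,j3,j4,j5=q[:5]; f=j2-j3+j4; e=j2-j3+be; a=j2+al
    lat=np.array([0,1,0]); fw=np.array([np.cos(f),0,-np.sin(f)]); u=np.array([-np.sin(f),0,-np.cos(f)])
    d=np.cos(j5)*fw+np.sin(j5)*lat; w=-np.sin(j5)*fw+np.cos(j5)*lat
    p=np.array([a1,o,h1])+A*np.array([np.sin(a),0,np.cos(a)])+B*np.array([np.cos(e),0,-np.sin(e)])+L*d+C*u+o2*w+g*fw
    Z=R.from_rotvec([0,0,j1]).as_matrix(); return Z@p,Z@d
'''+s[s.index('lo='):]
open('kin.py','w').write(s)
E
python3 - <<'E'
from kin import *
nf=np.array([-.9949,.1011,0]); fc=np.array([.5878,.2198,0])
for pd in (0,15,20,30,45):
  for z in (.1,.13,.18):
    for back in (0.02,.1):
        p=np.radians(pd); d=-nf*np.cos(p)+np.array([0,0,-np.sin(p)])
        P=fc+nf*back+np.array([0,0,z]); q,c=ik(P,d,[.3,.2,-.5,.5,-.3]); print(pd,z,back,q,'cost',round(c,3))
E
```

```text
0 0.1 0.02 [ 0.6148  1.1424 -1.03   -2.2    -0.8213] cost 1269.66
0 0.1 0.1 [ 0.8152  1.149  -1.03   -2.2    -1.1013] cost 3330.443
0 0.13 0.02 [ 0.6213  1.0978 -1.03   -2.2    -0.8376] cost 1613.557
0 0.13 0.1 [ 0.8203  1.0951 -1.03   -2.2    -1.1178] cost 3811.628
0 0.18 0.02 [ 0.6314  1.0216 -1.03   -2.2    -0.861 ] cost 2298.807
0 0.18 0.1 [ 0.8522  0.4435 -1.03   -1.037  -1.17  ] cost 5797.397
15 0.1 0.02 [ 0.6075  0.5295 -1.03   -1.0625 -0.7849] cost 1897.616
15 0.1 0.1 [ 0.7937  0.4053 -1.03   -0.7168 -0.9787] cost 3305.562
15 0.13 0.02 [ 0.5979  0.4133 -1.03   -0.9426 -0.761 ] cost 1703.22
15 0.13 0.1 [ 0.7821  0.2972 -1.03   -0.6264 -0.9514] cost 2960.391
15 0.18 0.02 [ 0.5791  0.2498 -1.03   -0.7998 -0.7182] cost 1210.514
15 0.18 0.1 [ 0.759   0.1345 -1.03   -0.5137 -0.9025] cost 2217.779
20 0.1 0.02 [ 0.5711  0.4182 -1.03   -0.8735 -0.695 ] cost 1223.281
20 0.1 0.1 [ 0.7523  0.3162 -1.03   -0.5862 -0.8779] cost 2397.376
20 0.13 0.02 [ 0.5613  0.3216 -1.03   -0.7885 -0.6737] cost 996.246
20 0.13 0.1 [ 0.7395  0.2173 -1.03   -0.5127 -0.852 ] cost 2024.918
20 0.18 0.02 [ 0.54
[... 192 characters left out ...]
.1 [ 0.6577  0.1793 -1.03   -0.3988 -0.6782] cost 880.639
30 0.13 0.02 [ 0.4863  0.1996 -1.03   -0.5844 -0.5129] cost 88.736
30 0.13 0.1 [ 0.6457  0.0939 -1.03   -0.3437 -0.6585] cost 590.11
30 0.18 0.02 [ 0.4727  0.0785 -1.0286 -0.5048 -0.4895] cost 0.0
30 0.18 0.1 [ 0.6256 -0.0366 -1.03   -0.2721 -0.6271] cost 185.499
45 0.1 0.02 [ 0.4121  0.1572 -0.8944 -0.1974 -0.3547] cost 0.0
45 0.1 0.1 [ 0.5211  0.0567 -1.005  -0.1732 -0.4249] cost 0.0
45 0.13 0.02 [ 0.4121  0.0975 -0.8566 -0.0999 -0.3547] cost 0.0
45 0.13 0.1 [ 0.5211 -0.0103 -0.9622 -0.0634 -0.4249] cost 0.0
45 0.18 0.02 [ 0.4121  0.0134 -0.7846  0.0563 -0.3547] cost 0.0
45 0.18 0.1 [ 0.5211 -0.1015 -0.8821  0.1079 -0.4249] cost 0.0
```

Run:
```python
from kin import *
a=np.radians(10); c,s_=np.cos(a),np.sin(a); k=np.sqrt(.5)
s=np.array([k*c,k*s_,k]); n=np.array([-k*c,-k*s_,k]); by=np.array([-s_,c,0])
M=np.array([.631,-.189,.075])
for nm in('wrist','side'):
    p=cam(nm)
    for kk in masks_of('bracket',p)[:3]:
        C=cloud(p,kk['mask'])-M; C=np.c_[C@s,C@by,C@n]
        C=C[(abs(C[:,0])<.1)&(abs(C[:,1])<.06)&(C[:,2]<.07)]
        if len(C)<100: continue
        top=C[(C[:,2]>.045)]; pl=C[(C[:,2]<.014)&(C[:,2]>.002)]
        print(nm,kk['conf'],len(C),'top',len(top),np.median(top,0) if len(top) else '', 'plate',np.median(pl,0),pl.min(0),pl.max(0))
        if len(top)>20: print(cv2.minAreaRect((top[:,:2]*1000).astype(np.float32)))
        if len(pl)>20: print(cv2.minAreaRect((pl[:,:2]*1000).astype(np.float32)))
S,P,r=cur(); print((P-M)@np.stack([s,by,n],1),r.as_matrix(),S['qpos'])
B=M-.03*s+.029*n; print(B)
T=B+np.array([-.003*c,-.003*s_,-.015]); print('T',T)
q,cst=ik(T+[0,0,.08],np.array([0,0,-1.]),S['qpos'][:5]);print(q,cst)
delta(P+.06*n,tgt(-n,by))
delta(T+[0,0,.08],tgt([0,0,-1],by),P+.06*n,r)
```

```text
wrist 0.68 23232 top 6162 [-0.0321 -0.0022  0.0502] plate [-0.046  -0.0011  0.0083] [-0.0743 -0.0343  0.0021] [0.0345 0.0301 0.014 ]
((-29.491239547729492, -2.3240013122558594), (34.32863235473633, 30.182401657104492), 0.34554049372673035)
((-19.90692138671875, -2.053314208984375), (108.66419219970703, 64.17060089111328), 0.20286431908607483)
side 0.61 808 top 2 [-0.0139 -0.0124  0.0465] plate [ 0.0115 -0.008   0.01  ] [-0.0761 -0.0359  0.002 ] [0.0751 0.0338 0.0137]
((-0.38808441162109375, -1.1823921203613281), (152.1126708984375, 66.5263671875), 1.7373087406158447)
[-0.0299 -0.0004  0.0187] [[ 0.6985 -0.6942 -0.1738]
 [ 0.1223 -0.1234  0.9848]
 [-0.7051 -0.7091 -0.0013]] [-0.7175  0.2553 -0.8348 -0.0831  0.584  -0.719 ]
[ 0.5899 -0.1962  0.0743]
T [ 0.587  -0.1968  0.0593]
[-0.4529  0.4367 -0.0008  1.1333  0.    ] 1.0183558915896637e-26
t 12.62 tcp [ 0.5973 -0.1953  0.0671] mat x [ 0.6985  0.1223 -0.7051] z [-0.1738  0.9848 -0.0013] q [-0.7175  0.2553 -0.8348 -0.0831  0.584  -0.719 ] F [-1.0074  0.3656 -0.4122] w 0.0855
shift [-0.06   -0.0002 -0.    ] rv [ 0.001  -0.0008  0.0028] dist 0.05999999999999999 deg 0.1767999172379561
t 12.62 tcp [ 0.5555 -0.2027  0.1095] mat x [ 0.6985  0.1223 -0.7051] z [-0.1738  0.9848 -0.0013] q [-0.7175  0.2553 -0.8348 -0.0831  0.584  -0.719 ] F [-1.0074  0.3656 -0.4122] w 0.0855
shift [ 0.0017 -0.0437  0.0003] rv [ 0.0006 -0.0012  0.7882] dist 0.04373480172496283 deg 45.16084569130828
```

Call:
{"name": "step_arm", "arguments": {
  "steps": [
    [[-0.025,0,0],[0,0,0],100],
    [[-0.05,0,0],[0,0,0],100],
    [[-0.06,0,0],[0,0,0.05],100],
    [[-0.06,-0.005,-0.001],[0,0,0.17],100],
    [[-0.06,-0.012,-0.002],[0,0,0.29],100],
    [[-0.06,-0.02,-0.002],[0,0,0.41],100],
    [[-0.06,-0.028,-0.002],[0,0,0.53],100],
    [[-0.06,-0.036,-0.002],[0,0,0.65],100],
    [[-0.058,-0.044,-0.002],[0,0,0.77],100],
    [[-0.058,-0.044,-0.002],[0,0,0.788],100]
  ]
}}

```text
time_s: 13.45
tcp_pos: [0.5924, -0.1987, 0.1395]
ee_rot: [0.543, -0.455, -0.542, -0.453]
force: [1.4, -1.4, -0.5]
gripper_width: 0.0853
```

Run:
```python
from kin import *
a=np.radians(10); c,s_=np.cos(a),np.sin(a); k=np.sqrt(.5)
s=np.array([k*c,k*s_,k]); n=np.array([-k*c,-k*s_,k]); by=np.array([-s_,c,0])
M=np.array([.631,-.189,.075])-.002*by
p=cam('wrist'); save(p,'w8.png')
C=cloud(p)-M; C=np.c_[C@s,C@by,C@n]
top=C[(abs(C[:,2]-.05)<.004)&(np.hypot(C[:,0]+.03,C[:,1])<.03)]; print(len(top),np.median(top,0),cv2.minAreaRect((top[:,:2]*1000).astype(np.float32)))
B=M-.03*s+.029*n; T=B+np.array([-.003*c,-.003*s_,-.015]); print('T',T)
delta(T,tgt([0,0,-1],by))
```

```text
2447 [-0.0263 -0.0006  0.0502] ((-28.4886417388916, -0.4768810272216797), (33.98194122314453, 30.07489013671875), 0.2882390320301056)
T [ 0.5873 -0.1987  0.0593]
t 13.5 tcp [ 0.5912 -0.1985  0.1383] mat x [-0.0007 -0.0013 -1.    ] z [-0.1768  0.9842 -0.0012] q [-0.4519  0.4461  0.0115  1.1362 -0.0015 -0.6296] F [ 1.1306  0.1115 -0.5807] w 0.0855
shift [0.079  0.0038 0.0006] rv [ 0.0032 -0.0012 -0.0009] dist 0.07907949570875954 deg 0.2012699343423093
```

View pics/w8.png

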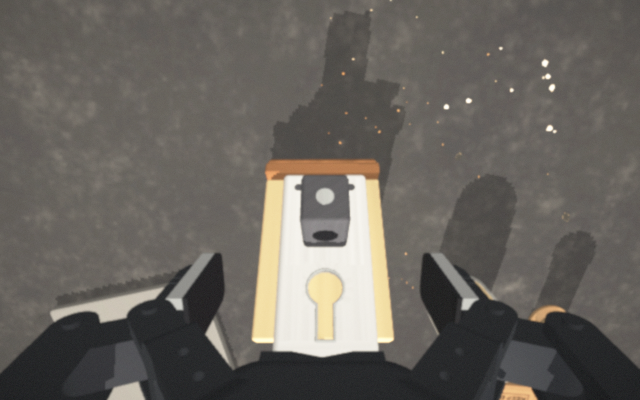

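Call:
{"name": "step_arm", "arguments": {
  "steps": [
    [[0.02,0.001,0],[0,0,0],100],
    [[0.045,0.003,0],[0,0,0],100],
    [[0.065,0.003,0],[0,0,0],100],
    [[0.075,0.003,0],[0,0,0],100],
    [[0.079,0.003,0],[0,0,0],100],
    [[0.079,0.003,0],[0,0,0],100],
    [[0.079,0.003,0],[0,0,0],60],
    [[0.079,0.003,0],[0,0,0],30],
    [[0.079,0.003,0],[0,0,0],10],
    [[0.079,0.003,0],[0,0,0],10]
  ]
}}

```text
time_s: 14.33
tcp_pos: [0.5855, -0.1999, 0.0614]
ee_rot: [0.543, -0.455, -0.541, -0.454]
force: [-0.3, 0.3, -0.2]
gripper_width: 0.0392
```

Call:
{"name": "step_arm", "arguments": {
  "steps": [
    [[0,0,0],[0,0,0],10],
    [[0,0,0],[0,0,0],10],
    [[0,0,0],[0,0,0],10],
    [[0,0,0],[0,0,0],10],
    [[0,0,0],[0,0,0],10],
    [[0,0,0],[0,0,0],10],
    [[0,0,0],[0,0,0],10],
    [[0,0,0],[0,0,0],10],
    [[0,0,0],[0,0,0],10],
    [[0,0,0],[0,0,0],10]
  ]
}}

```text
time_s: 15.17
tcp_pos: [0.5853, -0.1997, 0.0613]
ee_rot: [0.543, -0.454, -0.541, -0.454]
force: [-1.3, 0.0, 6.2]
gripper_width: 0.0291
```

Run:
```python
from kin import *
s,P,r=cur(); print(P,s['force'],s['gripper_width'],r.as_matrix())
p=cam('wrist'); save(p,'w9.png')
p=cam('side');cv2.imwrite('pics/sd9.png',cv2.resize(p['color'][180:300,280:440],None,fx=5,fy=5))
```

```text
[ 0.5853 -0.1997  0.0613] [-1.3319  0.0169  6.1995] 0.02910180410362235 [[ 0.0019 -0.9847 -0.1741]
 [-0.0017 -0.1741  0.9847]
 [-1.     -0.0015 -0.002 ]]
```

View pics/w9.png

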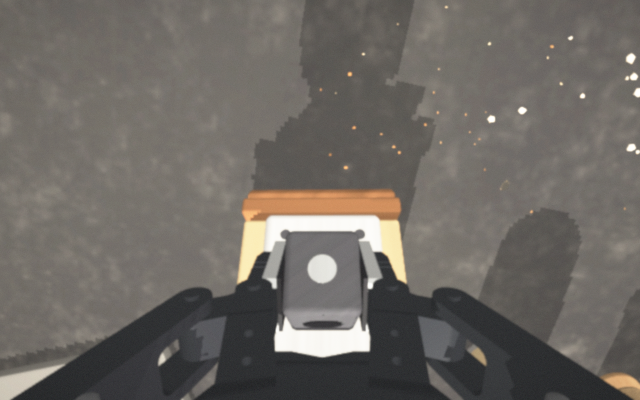

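View pics/sd9.png

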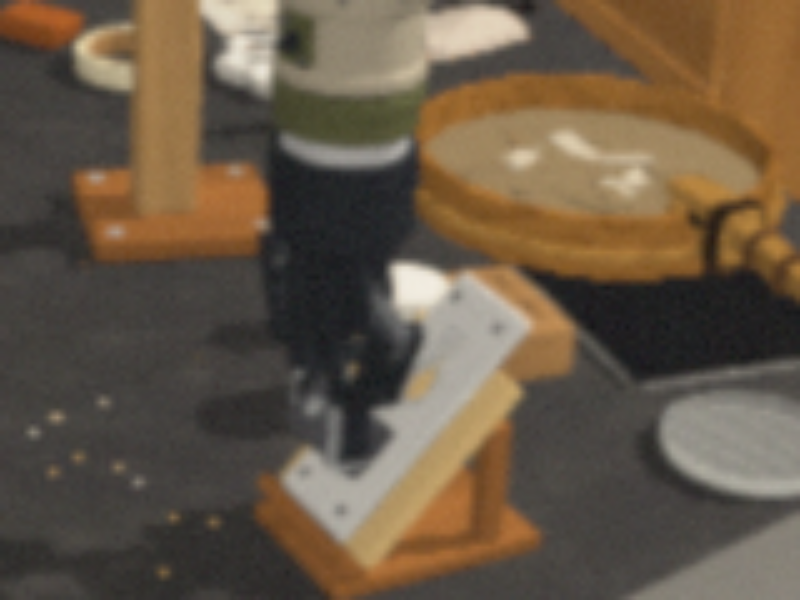

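Call:
{"name": "step_arm", "arguments": {
  "steps": [
    [[-0.005,0,0],[0,0,0],10],
    [[-0.015,0,0],[0,0,0],10],
    [[-0.035,0,0],[0,0,0],10],
    [[-0.06,0,0],[0,0,0],10],
    [[-0.09,0,0],[0,0,0],10],
    [[-0.12,0,0],[0,0,0],10],
    [[-0.14,0,0],[0,0,0],10],
    [[-0.15,0,0],[0,0,0],10],
    [[-0.15,0,0],[0,0,0],10],
    [[-0.15,0,0],[0,0,0],10]
  ]
}}

```text
time_s: 16.1
tcp_pos: [0.5845, -0.1993, 0.2098]
ee_rot: [0.542, -0.455, -0.541, -0.454]
force: [-0.2, -0.5, -2.9]
gripper_width: 0.0295
```

```bash
cat > post.py <<'E'
from kin import *
nf=np.array([-.9949,.1011,0]); nf/=np.linalg.norm(nf); yp=np.array([-nf[1],-nf[0],0])*-1
yp=np.array([nf[1],-nf[0],0])   # post +y
up=np.array([0,0,1.]); Fc=np.array([.5878,.2190,0.])  # front face centreline (approx)
OFF=np.array([-.0137,-.0468,0.0])
def rt(extra=0):
    t=np.radians(45+extra); return tgt(-nf*np.cos(t)-up*np.sin(t),yp)
def tcp_for(y,z,off):   # bracket origin at lateral y, height z, back face `off` from post face
    O=Fc+yp*y+up*z+nf*off; return O-rt().apply(OFF)
E
python3 - <<'E'
from post import *
p=cam('scene'); save(p,'s10.png')
w=cam('wrist'); save(w,'w10.png')
cv2.imwrite('pics/s10z.png',cv2.resize(p['color'][150:240,230:310],None,fx=9,fy=6.6,interpolation=cv2.INTER_CUBIC))
t=toolcloud(w); # plate/bracket frame check
bx=np.array([-1,-1,0])*.5**.5; bz=np.array([-1,1,0])*.5**.5; b=np.c_[(t-OFF)@bx,t[:,2],(t-OFF)@bz]
m=(abs(b[:,2]-.05)<.006)&(np.hypot(b[:,0]+.03,b[:,1])<.03); q=b[m]; print('top',len(q),np.median(q,0)); print(cv2.minAreaRect((q[:,:2]*1000).astype(np.float32)))
m=(abs(b[:,2]-.008)<.006)&(b[:,0]<-.045)&(abs(b[:,0])<.085)&(abs(b[:,1])<.04); q=b[m]; print('plate',len(q),q.min(0),q.max(0),np.median(q,0))
A=np.c_[q[:,:2],np.ones(len(q))]; print(np.linalg.lstsq(A,q[:,2],rcond=None)[0])
s,P,r=cur();print(P,s['qpos'],s['force'])
for args in ((0,.2,.08),(0,.188,.03),(0,.186,.003),(0,.158,.003)):
    T=tcp_for(*args); q,c=ik(T,rt().as_matrix()[:,0],s['qpos'][:5]); print(args,T,q,c)
E
```

```text
top 8365 [-0.026  -0.001   0.0503]
((-25.189672470092773, -1.2260265350341797), (56.86949920654297, 40.30638122558594), 87.6139144897461)
plate 2380 [-0.0732 -0.0331  0.0047] [-0.0508  0.0309  0.0109] [-0.0653 -0.0005  0.0084]
[0.0042 0.0021 0.0086]
[ 0.5837 -0.1989  0.2081] [-0.458   0.4041  0.1207  1.2899 -0.0009 -0.6328] [-0.1594  0.4291 -3.0262]
(0, 0.2, 0.08) [0.4849 0.2295 0.1572] [ 0.5246 -0.0688 -0.9246  0.0339 -0.4271] 1.5931292499971215e-26
(0, 0.188, 0.03) [0.5347 0.2244 0.1452] [ 0.4516  0.0223 -0.8837 -0.0402 -0.3804] 4.5451946687538766e-27
(0, 0.186, 0.003) [0.5615 0.2217 0.1432] [ 0.4179  0.0636 -0.8491 -0.0568 -0.3585] 1.4030399644861013e-27
(0, 0.158, 0.003) [0.5615 0.2217 0.1152] [ 0.4179  0.1168 -0.8866 -0.1476 -0.3585] 2.681857447559226e-27
```

View pics/s10z.png

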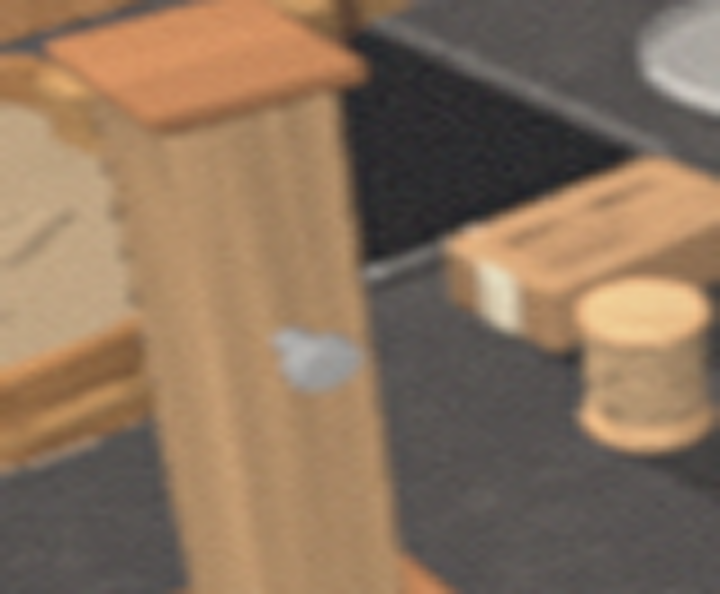

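View pics/w10.png

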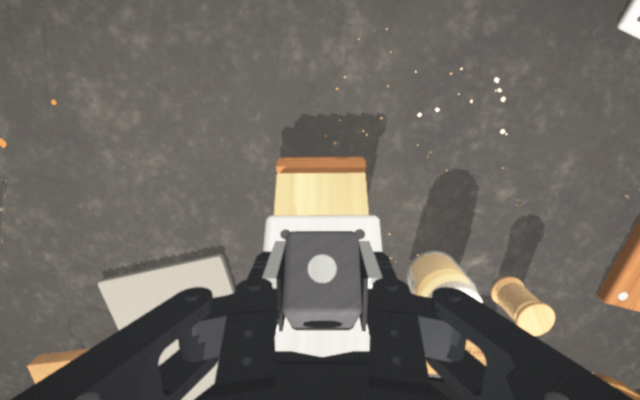

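Run:
```python
from post import *
p=cam('scene'); print('now',cur()[0]['time_s'])
g=p['color'].astype(float)
# edges: right edge of post at heights
for z in (.12,.16,.2,.24):
    for y in(-.02,.02): print(z,y,proj(p,Fc+yp*y+up*z))
for y in (-.007,-.004,0,.004,.007): print('head',y,proj(p,Fc+yp*y+up*.2+nf*.0165),'base',proj(p,Fc+yp*y+up*.2))
hsv=cv2.cvtColor(p['color'],cv2.COLOR_BGR2HSV)
sub=hsv[190:220,245:285]
np.set_printoptions(linewidth=250)
print(sub[4:24,8:32,1])
```

```text
now 16.25
0.12 -0.02 (np.float64(272.86182627194256), np.float64(226.46792931850166))
0.12 0.02 (np.float64(256.13638485345996), np.float64(234.09215084024373))
0.16 -0.02 (np.float64(271.4244637357899), np.float64(212.33806454414844))
0.16 0.02 (np.float64(254.13657378556266), np.float64(219.88178744140114))
0.2 -0.02 (np.float64(269.89524211105726), np.float64(197.30518715656402))
0.2 0.02 (np.float64(252.0059512709642), np.float64(204.74189713664626))
0.24 -0.02 (np.float64(268.26506492072673), np.float64(181.2798750461899))
0.24 0.02 (np.float64(249.73124839890892), np.float64(188.57819299719276))
head -0.007 (np.float64(268.2650628753942), np.float64(204.06119710923366)) base (np.float64(264.1721250099072), np.float64(199.68432909370077))
head -0.004 (np.float64(266.92090068814156), np.float64(204.6306991082743)) base (np.float64(262.839147644201), np.float64(200.23845760373396))
head 0 (np.float64(265.12128911169674), np.float64(205.39316839955586)) base (np.float64(261.0546108188224), np.float64(200.9803027074747))
head 0.004 (np.float64(263.3131707998644), np.float64(206.1592
[... 1507 characters left out ...]
4  18]
 [107 104 105 104 107 104 107 103  81  32   6   7   7   8  25  52  84 103  91  45  17  12  17  15]
 [107 107 105 105 103 103 106 108  97  62  31  29  26  36  59  88 105 106  92  48  14  14  18  21]
 [105 107 104 106 103 105 105 104 106  93  80  64  70  79  91 106 107 104  89  55  18  18  15  15]
 [107 104 103  99 106 110 105 106 106 103 106  98 101 105 107 105 105 105  97  56  18  21  15  21]
 [107 106 106 104 104 104 105 106 106 107 107 108 103 105 104 107 104 105  96  60  26   9  12  17]
 [106 104 105 105 106 104 106 108 105 108 105 102 105 104 107 103 105 108  98  70  26  15  16  14]
 [105 108 106 104 104 106 104 104 103 105 104 104 104 106 103 104 104 106 103  80  30  12  14  14]]
```

Run:
```python
from post import *
s,P,r=cur()
a=np.radians(2); ya=np.array([-np.sin(a),np.cos(a),0])
A=np.array([.46,.0,.21]); RA=tgt([0,0,-1],ya)
delta(A,RA)
delta(tcp_for(0,.2,.085),rt(),A,RA)
```

```text
t 16.25 tcp [ 0.5836 -0.1989  0.208 ] mat x [-0.0031  0.0005 -1.    ] z [-0.1738  0.9848  0.001 ] q [-0.4581  0.4043  0.1206  1.2901 -0.0009 -0.6327] F [ 1.1091  0.4538 -2.562 ] w 0.0294
shift [-0.0016  0.0872  0.2173] rv [ 0.1397  0.0008 -0.003 ] dist 0.23414846997425098 deg 8.008374282616321
t 16.25 tcp [0.46 0.   0.21] mat x [ 0.  0. -1.] z [-0.0349  0.9994  0.    ] q [-0.4581  0.4043  0.1206  1.2901 -0.0009 -0.6327] F [ 1.1091  0.4538 -2.562 ] w 0.0294
shift [ 0.0528 -0.028   0.2291] rv [ 0.1291  0.0535 -0.7842] dist 0.23678072192798968 deg 45.63676363597763
```

Call:
{"name": "step_arm", "arguments": {
  "steps": [
    [[0,0.015,0.012],[0.01,0,0],10],
    [[0,0.035,0.035],[0.03,0,0],10],
    [[0,0.055,0.065],[0.05,0,0],10],
    [[0,0.07,0.1],[0.07,0,0],10],
    [[0,0.08,0.135],[0.09,0,0],10],
    [[0,0.087,0.165],[0.11,0,0],10],
    [[-0.002,0.087,0.19],[0.13,0,0],10],
    [[-0.002,0.087,0.21],[0.14,0,0],10],
    [[-0.002,0.087,0.217],[0.14,0,0],10],
    [[-0.002,0.087,0.217],[0.14,0,0],10]
  ]
}}

```text
time_s: 17.08
tcp_pos: [0.4601, 0.0007, 0.211]
ee_rot: [-0.509, 0.491, 0.51, 0.49]
force: [0.1, -0.3, -1.8]
gripper_width: 0.0291
```

Call:
{"name": "step_arm", "arguments": {
  "steps": [
    [[0.004,0.0,0.015],[0.012,0.005,-0.07],10],
    [[0.008,0.0,0.035],[0.025,0.01,-0.15],10],
    [[0.014,0.0,0.06],[0.04,0.015,-0.25],10],
    [[0.02,0.0,0.09],[0.055,0.022,-0.35],10],
    [[0.027,-0.005,0.12],[0.07,0.03,-0.45],10],
    [[0.034,-0.01,0.15],[0.09,0.036,-0.55],10],
    [[0.041,-0.015,0.18],[0.105,0.043,-0.65],10],
    [[0.047,-0.02,0.205],[0.12,0.048,-0.73],10],
    [[0.053,-0.028,0.223],[0.129,0.053,-0.784],10],
    [[0.053,-0.028,0.229],[0.129,0.053,-0.784],10]
  ]
}}

```text
time_s: 17.92
tcp_pos: [0.4788, 0.2296, 0.1544]
ee_rot: [-0.64, 0.304, 0.239, 0.664]
force: [0.1, 0.1, -2.7]
gripper_width: 0.0294
```

Run:
```python
from post import *
p=cam('scene'); save(p,'s11.png'); cv2.imwrite('pics/s11z.png',cv2.resize(p['color'][150:300,220:420],None,fx=4,fy=4,interpolation=cv2.INTER_CUBIC))
w=cam('wrist'); save(w,'w11.png')
delta(tcp_for(0,.2,.085),rt())
s,P,r=cur(); O=P+r.apply(OFF); print('O rel post',(O-Fc)@np.stack([nf,yp,up],1))
bx=np.array([-1,-1,0])*.5**.5; bz=np.array([-1,1,0])*.5**.5
Rb=r.as_matrix()@np.stack([bx,[0,0,1],bz],1); print(Rb)
C=(cloud(p)-O)@Rb
m=(abs(C[:,2]-.009)<.006)&(abs(C[:,0])<.09)&(abs(C[:,1])<.05); q=C[m]
print(len(q),np.median(q,0),q.min(0),q.max(0)); print(cv2.minAreaRect((q[:,:2]*1000).astype(np.float32)))
A=np.c_[q[:,:2],np.ones(len(q))]; print(np.linalg.lstsq(A,q[:,2],rcond=None)[0])
for k in mark_of('keyhole',p): print('kh',k, proj(p,O+Rb@np.array([.014,0,0])))
```

```text
t 18.02 tcp [0.4805 0.229  0.1567] mat x [ 0.7008 -0.0726 -0.7097] z [ 0.0992  0.9951 -0.0039] q [ 0.5296 -0.0775 -0.9266  0.0468 -0.4298  0.4745] F [-0.7463  0.1575 -1.8864] w 0.0293
shift [-0.0008  0.0001  0.0009] rv [ 0.0041 -0.0014 -0.0037] dist 0.0011827266320900563 deg 0.32537259459835305
O rel post [ 0.0842 -0.0006  0.1994]
[[ 0.004   0.0992 -0.9951]
 [ 0.0035  0.9951  0.0992]
 [ 1.     -0.0039  0.0037]]
1421 [0.0258 0.0097 0.009 ] [-0.0763 -0.0293  0.003 ] [0.0736 0.0351 0.015 ]
((-1.333526611328125, 3.030670166015625), (149.35311889648438, 64.47109985351562), 0.48861533403396606)
[-0.0077 -0.0052  0.009 ]
kh {'uv': [282.2, 218.3], 'conf': 0.95} (np.float64(282.88840922317377), np.float64(219.30635885486632))
kh {'uv': [368.2, 302.2], 'conf': 0.94} (np.float64(282.88840922317377), np.float64(219.30635885486632))
kh {'uv': [270.9, 361.5], 'conf': 0.68} (np.float64(282.88840922317377), np.float64(219.30635885486632))
```

View pics/s11z.png

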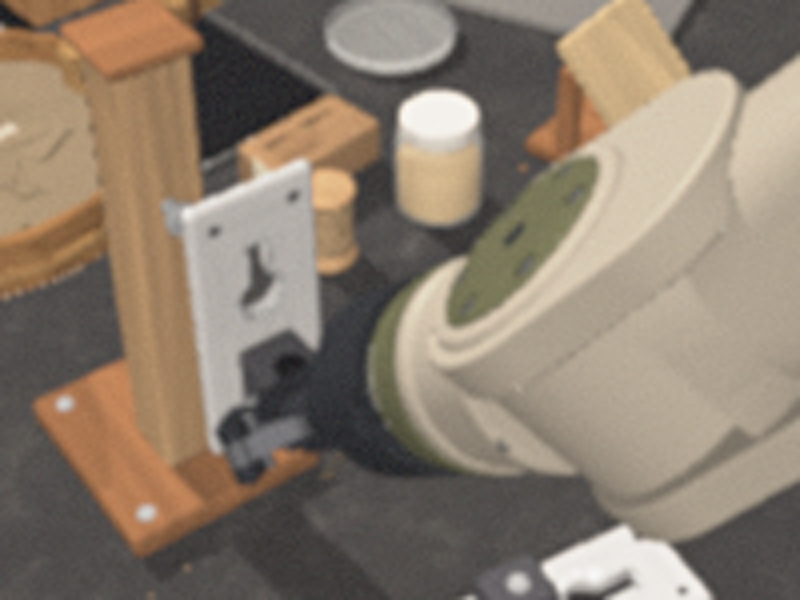

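View pics/w11.png

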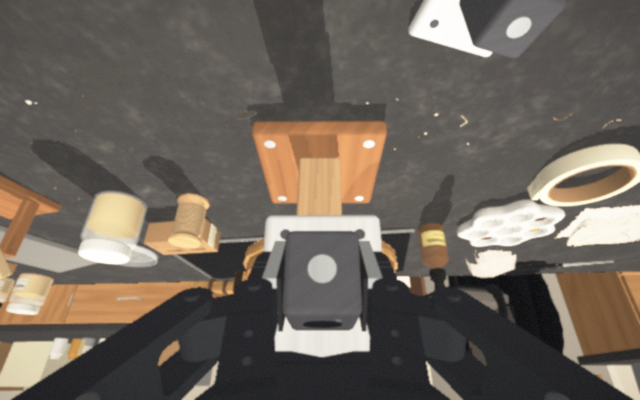

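Run:
```python
from post import *
w=cam('wrist')
s,P,r=cur(); O=P+r.apply(OFF)
bx=np.array([-1,-1,0])*.5**.5; bz=np.array([-1,1,0])*.5**.5
Rb=r.as_matrix()@np.stack([bx,[0,0,1],bz],1)
C=(cloud(w)-O)@Rb
m=(abs(C[:,2]-.008)<.005)&(C[:,0]<-.05)&(C[:,0]>-.09)&(abs(C[:,1])<.05); q=C[m]; print('plate y',np.percentile(q[:,1],[.5,50,99.5]),q[:,0].min(),np.median(q[:,2]))
W=(cloud(w)-Fc)@np.stack([nf,yp,up],1)
f=W[(abs(W[:,0])<.012)&(W[:,2]>.03)&(W[:,2]<.14)&(abs(W[:,1])<.06)]
print('front',len(f),np.median(f,0),np.percentile(f[:,1],[1,50,99]))
A=np.c_[f[:,1:],np.ones(len(f))]; print(np.linalg.lstsq(A,f[:,0],rcond=None)[0])
for lo in(.03,.05,.07,.09):
    g=f[(f[:,2]>lo)&(f[:,2]<lo+.02)]; 
    if len(g): print(lo,len(g),np.percentile(g[:,1],[1,99]),np.percentile(g[:,1],[1,99]).mean(),np.median(g[:,0]))
ft=W[(abs(W[:,2]-.016)<.006)&(abs(W[:,1])<.09)&(abs(W[:,0])<.1)]; print('foot',np.percentile(ft,[1,99],axis=0))
```

```text
plate y [-0.0322  0.0001  0.031 ] -0.0748935326849519 0.008062561630938943
front 2229 [ 0.     -0.0042  0.0585] [-0.0237 -0.0042  0.0153]
[0.0103 0.0001 0.    ]
0.03 770 [-0.0238  0.0152] -0.004288061060944556 6.474174848096243e-05
0.05 845 [-0.0238  0.0155] -0.004178816054312168 2.517626580488242e-05
0.07 614 [-0.0235  0.0152] -0.004124967452524087 5.548378767643844e-05
foot [[-0.0878 -0.0622  0.0105]
 [ 0.0358  0.054   0.0199]]
```

Run:
```python
from post import *
delta(tcp_for(-.003,.1865,.024),rt())
```

```text
t 18.12 tcp [0.4819 0.2282 0.1587] mat x [ 0.7027 -0.0734 -0.7077] z [ 0.102   0.9948 -0.002 ] q [ 0.5269 -0.0798 -0.9252  0.047  -0.43    0.4745] F [ 0.8777 -0.4212 -2.484 ] w 0.0288
shift [ 0.0522 -0.0311 -0.0013] rv [ 0.0007 -0.002  -0.0009] dist 0.06072890521487137 deg 0.13364170538048104
```

Call:
{"name": "step_arm", "arguments": {
  "steps": [
    [[0.008,-0.004,0],[0,0,0],10],
    [[0.018,-0.01,-0.001],[0,0,0],10],
    [[0.03,-0.017,-0.001],[0,0,0],10],
    [[0.04,-0.023,-0.001],[0,0,0],10],
    [[0.047,-0.028,-0.001],[0,-0.002,0],10],
    [[0.051,-0.031,-0.001],[0,-0.002,0],10],
    [[0.052,-0.031,-0.001],[0,-0.002,0],10],
    [[0.052,-0.031,-0.001],[0,-0.002,0],10],
    [[0.052,-0.031,-0.001],[0,-0.002,0],10],
    [[0.052,-0.031,-0.001],[0,-0.002,0],10]
  ]
}}

```text
time_s: 18.95
tcp_pos: [0.5391, 0.2221, 0.1437]
ee_rot: [-0.639, 0.303, 0.238, 0.666]
force: [-0.7, -0.0, -2.5]
gripper_width: 0.0293
```

Run:
```python
from post import *
p=cam('scene'); cv2.imwrite('pics/s12z.png',cv2.resize(p['color'][160:240,240:320],None,fx=8,fy=7,interpolation=cv2.INTER_CUBIC))
d=cam('side'); cv2.imwrite('pics/sd12z.png',cv2.resize(d['color'][130:250,240:400],None,fx=5,fy=5,interpolation=cv2.INTER_CUBIC))
s,P,r=cur(); O=P+r.apply(OFF); print('O rel post',(O-Fc)@np.stack([nf,yp,up],1),s['force'],P)
bx=np.array([-1,-1,0])*.5**.5; bz=np.array([-1,1,0])*.5**.5
Rb=r.as_matrix()@np.stack([bx,[0,0,1],bz],1)
C=(cloud(p)-O)@Rb
m=(abs(C[:,2]-.009)<.005)&(abs(C[:,0])<.09)&(abs(C[:,1])<.05); q=C[m]
print(len(q),np.median(q,0),np.percentile(q,[.5,99.5],axis=0))
print('stud expected',proj(p,Fc+yp*-.0004+up*.2+nf*.017))
for k in mark_of('keyhole',p)[:3]: print(k)
print('kh model back',proj(p,O+Rb@np.array([.014,0,0])),'front',proj(p,O+Rb@np.array([.014,0,0.008])))
delta(tcp_for(-.003,.1865,.004),rt())
```

```text
O rel post [ 0.0253 -0.0016  0.1867] [ 0.1261  0.9872 -2.6517] [0.5392 0.2223 0.1439]
1191 [0.0289 0.0091 0.0073] [[-0.0442 -0.0289  0.0043]
 [ 0.0748  0.0342  0.0132]]
stud expected (np.float64(265.4266689767994), np.float64(205.452326571322))
{'uv': [268.3, 359.1], 'conf': 0.83}
{'uv': [266.3, 203.3], 'conf': 0.68}
{'uv': [366.4, 301.7], 'conf': 0.61}
kh model back (np.float64(268.03070367671074), np.float64(207.21346002689538)) front (np.float64(270.08550633606643), np.float64(209.4231187215884))
t 19.1 tcp [0.5393 0.2223 0.1439] mat x [ 0.7041 -0.0695 -0.7067] z [0.0989 0.9951 0.0007] q [ 0.4409  0.0256 -0.8832 -0.0477 -0.3718  0.4011] F [-0.6335 -0.535  -2.6391] w 0.0291
shift [ 0.0152 -0.0148 -0.0015] rv [0.0011 0.0021 0.0005] dist 0.021247371820036505 deg 0.137929405415522
```

View pics/s12z.png

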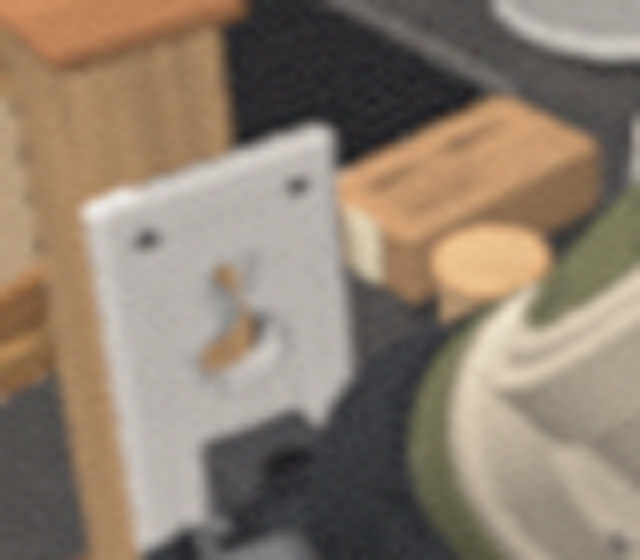

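View pics/sd12z.png

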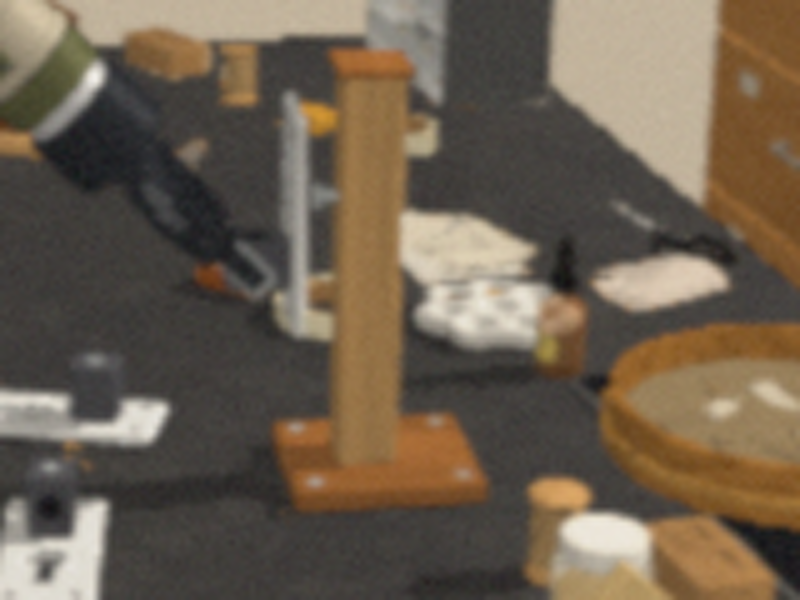

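Call:
{"name": "step_arm", "arguments": {
  "steps": [
    [[0.0,0.0,-0.0014],[0,0.002,0],10],
    [[0.001,-0.001,-0.0014],[0,0.002,0],10],
    [[0.002,-0.002,-0.0014],[0,0.002,0],10],
    [[0.004,-0.004,-0.0014],[0,0.002,0],10],
    [[0.006,-0.006,-0.0014],[0,0.002,0],10],
    [[0.008,-0.008,-0.0014],[0,0.002,0],10],
    [[0.01,-0.01,-0.0014],[0,0.002,0],10],
    [[0.011,-0.011,-0.0014],[0,0.002,0],10],
    [[0.011,-0.011,-0.0014],[0,0.002,0],10],
    [[0.011,-0.011,-0.0014],[0,0.002,0],10]
  ]
}}

```text
time_s: 19.93
tcp_pos: [0.5551, 0.219, 0.1437]
ee_rot: [-0.639, 0.303, 0.237, 0.666]
force: [0.2, -0.2, -1.5]
gripper_width: 0.0294
```

```bash
cat >> post.py <<'E'
def rep():
    s,P,r=cur(); O=P+r.apply(OFF); print('t',s['time_s'],'O rel post',(O-Fc)@np.stack([nf,yp,up],1),'F post',np.array(s['force'])@np.stack([nf,yp,up],1),'mom',s['moment'],'w',s['gripper_width'])
E
python3 - <<'E'
from post import *
rep()
p=cam('scene'); cv2.imwrite('pics/s13z.png',cv2.resize(p['color'][160:240,240:320],None,fx=8,fy=7,interpolation=cv2.INTER_CUBIC))
E
```

```text
t 19.9333 O rel post [ 0.0092 -0.0033  0.1865] F post [-0.2588 -0.1739 -1.4842] mom [ 0.0982  1.0931 -0.0367] w 0.02944923774074265
```

View pics/s13z.png

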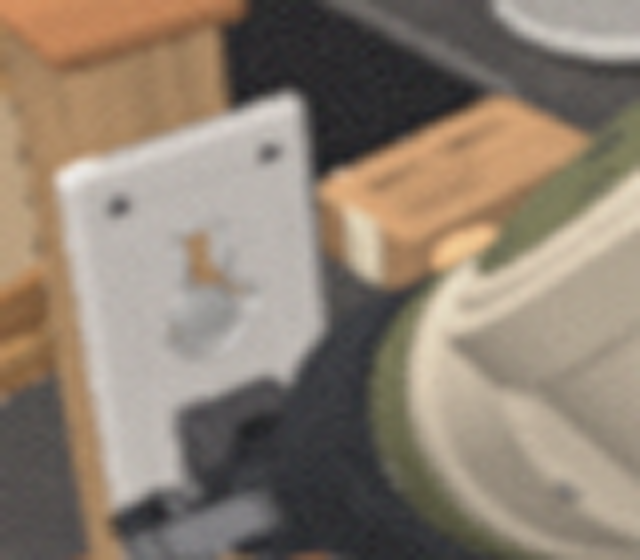

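Call:
{"name": "step_arm", "arguments": {
  "steps": [
    [[0.001,-0.001,0],[0,0,0],10],
    [[0.002,-0.002,0],[0,0,0],10],
    [[0.003,-0.003,0],[0,0,0],10],
    [[0.004,-0.004,0],[0,0,0],10],
    [[0.005,-0.005,0],[0,0,0],10],
    [[0.005,-0.005,0],[0,0,0],10],
    [[0.005,-0.005,0],[0,0,0],10],
    [[0.005,-0.005,0],[0,0,0],10],
    [[0.005,-0.005,0],[0,0,0],10],
    [[0.005,-0.005,0],[0,0,0],10]
  ]
}}

```text
time_s: 20.82
tcp_pos: [0.5619, 0.2184, 0.1438]
ee_rot: [-0.639, 0.303, 0.237, 0.666]
force: [0.1, -0.3, -1.8]
gripper_width: 0.029
```

Run:
```python
from post import *
rep()
p=cam('scene'); cv2.imwrite('pics/s14z.png',cv2.resize(p['color'][160:240,240:320],None,fx=8,fy=7,interpolation=cv2.INTER_CUBIC))
d=cam('side'); cv2.imwrite('pics/sd14z.png',cv2.resize(d['color'][130:250,240:400],None,fx=5,fy=5,interpolation=cv2.INTER_CUBIC))
```

```text
t 20.8167 O rel post [ 0.0023 -0.0032  0.1866] F post [-0.1522 -0.2486 -1.8187] mom [ 0.116   1.0752 -0.0287] w 0.02898532969891566
```

View pics/s14z.png

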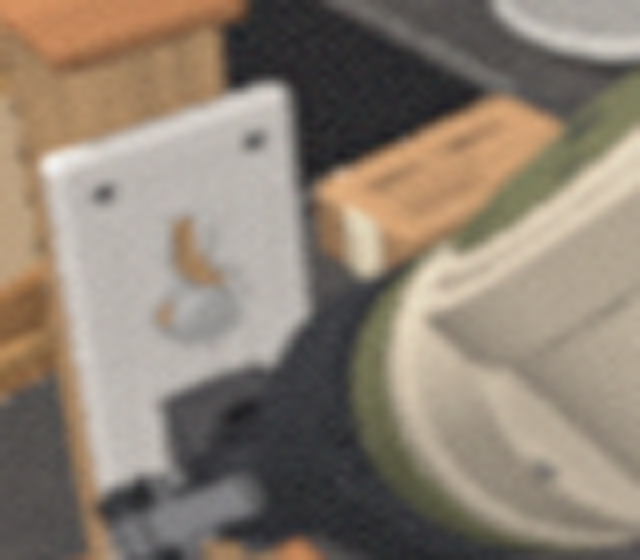

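View pics/sd14z.png

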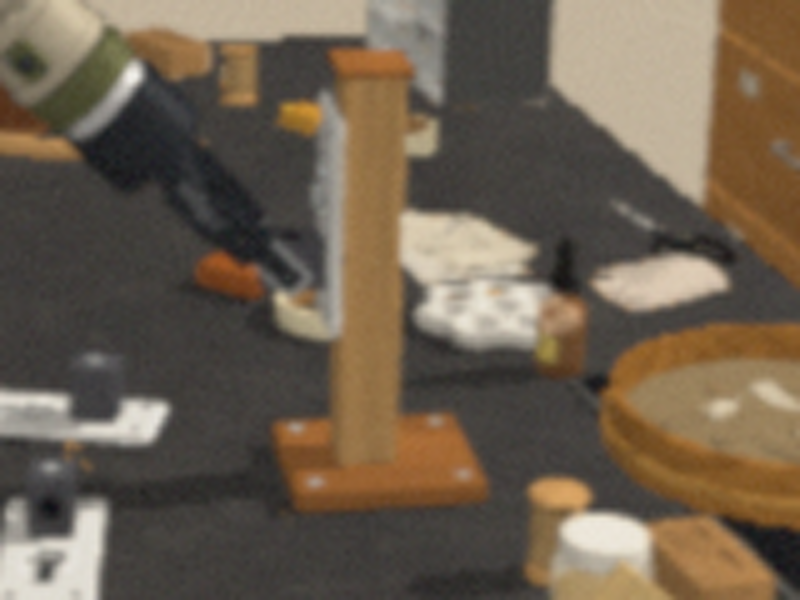

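Call:
{"name": "step_arm", "arguments": {
  "steps": [
    [[0.001,-0.001,0],[0,0,0],10],
    [[0.0015,-0.0015,0],[0,0,0],10],
    [[0.0015,-0.0015,0],[0,0,0],10],
    [[0.0025,-0.0005,0],[0,0,0],10],
    [[0.0035,0.0005,0],[0,0,0],10],
    [[0.0045,0.0015,0],[0,0,0],10],
    [[0.0055,0.0025,0],[0,0,0],10],
    [[0.0065,0.0035,0],[0,0,0],10],
    [[0.0075,0.0045,0],[0,0,0],10],
    [[0.0085,0.0055,0],[0,0,0],10]
  ]
}}

```text
time_s: 21.75
tcp_pos: [0.5634, 0.2184, 0.1336]
ee_rot: [-0.639, 0.303, 0.238, 0.666]
force: [-7.5, 0.1, 1.4]
gripper_width: 0.0292
```

Run:
```python
from post import *
rep()
p=cam('scene'); cv2.imwrite('pics/s15z.png',cv2.resize(p['color'][160:240,240:320],None,fx=8,fy=7,interpolation=cv2.INTER_CUBIC))
rep()
```

```text
t 21.75 O rel post [ 0.0008 -0.003   0.1764] F post [ 7.4314 -0.6152  1.4413] mom [0.175  1.1644 0.1436] w 0.02919251576211215
t 21.8 O rel post [ 0.0008 -0.0031  0.1761] F post [ 2.797   0.5166 -2.4941] mom [0.148  1.1293 0.2038] w 0.02917724076501385
```

View pics/s15z.png

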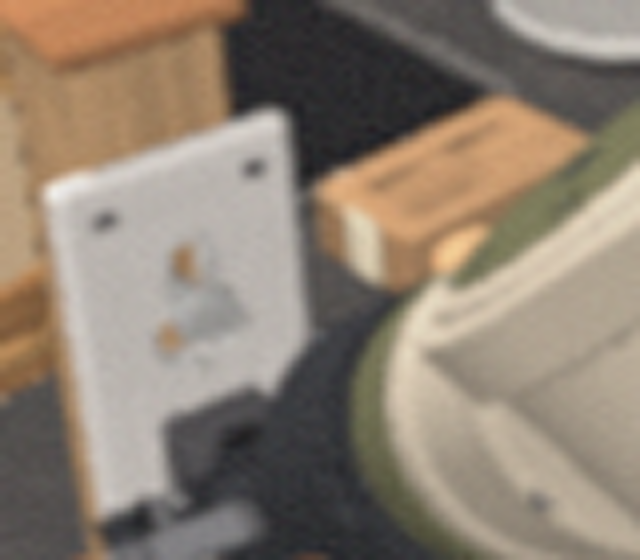

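Call:
{"name": "step_arm", "arguments": {
  "steps": [
    [[0.0005,0.0005,0],[0,0,0],10],
    [[0.001,0.001,0],[0,0,0],10],
    [[0.0018,0.0018,0],[0,0,0],10],
    [[0.0025,0.0025,0],[0,0,0],10],
    [[0.0032,0.0032,0],[0,0,0],10],
    [[0.004,0.004,0],[0,0,0],10],
    [[0.0048,0.0048,0],[0,0,0],10],
    [[0.0055,0.0055,0],[0,0,0],10],
    [[0.006,0.006,0],[0,0,0],10],
    [[0.006,0.006,0],[0,0,0],10]
  ]
}}

```text
time_s: 22.63
tcp_pos: [0.5635, 0.2184, 0.125]
ee_rot: [-0.639, 0.303, 0.238, 0.666]
force: [-4.9, 0.9, 0.2]
gripper_width: 0.0295
```

Run:
```python
from post import *
rep()
p=cam('scene'); cv2.imwrite('pics/s16z.png',cv2.resize(p['color'][160:240,240:320],None,fx=8,fy=7,interpolation=cv2.INTER_CUBIC))
rep()
```

```text
t 22.6333 O rel post [ 0.0007 -0.003   0.1678] F post [5.0063 0.3773 0.1895] mom [0.1772 1.2307 0.1461] w 0.029487491446101795
t 22.6833 O rel post [ 0.0007 -0.003   0.1678] F post [5.747  0.4013 0.1661] mom [0.2053 1.1755 0.1919] w 0.029012970778768514
```

View pics/s16z.png

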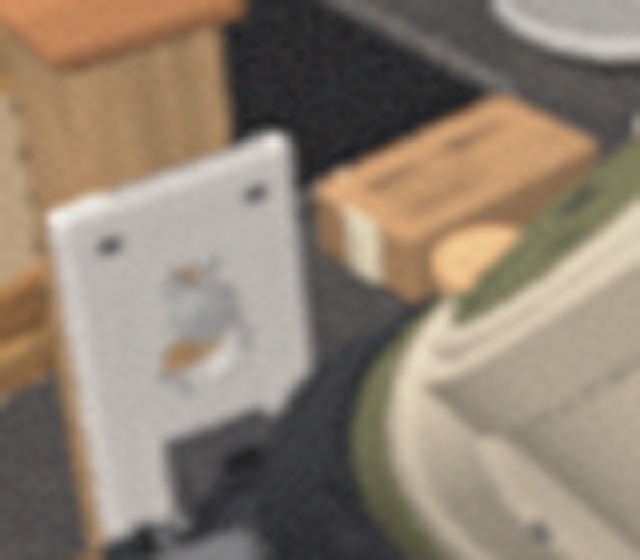

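Call:
{"name": "step_arm", "arguments": {
  "steps": [
    [[0.001,0.001,0],[0,0,0],10],
    [[0.002,0.002,0],[0,0,0],10],
    [[0.003,0.003,0],[0,0,0],10],
    [[0.004,0.004,0],[0,0,0],10],
    [[0.005,0.005,0],[0,0,0],10],
    [[0.0055,0.0055,0],[0,0,0],10],
    [[0.006,0.006,0],[0,0,0],10],
    [[0.0065,0.0065,0],[0,0,0],10],
    [[0.0065,0.0065,0],[0,0,0],10],
    [[0.0065,0.0065,0],[0,0,0],10]
  ]
}}

```text
time_s: 23.52
tcp_pos: [0.5635, 0.2183, 0.1159]
ee_rot: [-0.639, 0.303, 0.238, 0.666]
force: [-6.2, 0.7, 0.5]
gripper_width: 0.029
```

Run:
```python
from post import *
rep()
p=cam('scene'); cv2.imwrite('pics/s17z.png',cv2.resize(p['color'][160:240,240:320],None,fx=8,fy=7,interpolation=cv2.INTER_CUBIC))
rep()
```

```text
t 23.5167 O rel post [ 0.0007 -0.003   0.1586] F post [6.2244 0.1033 0.4868] mom [0.2109 1.2378 0.168 ] w 0.028975232687857167
t 23.5667 O rel post [ 0.0007 -0.003   0.1586] F post [ 6.213  -0.1447 -1.0493] mom [0.215  1.2086 0.141 ] w 0.029076365342506533
```

View pics/s17z.png

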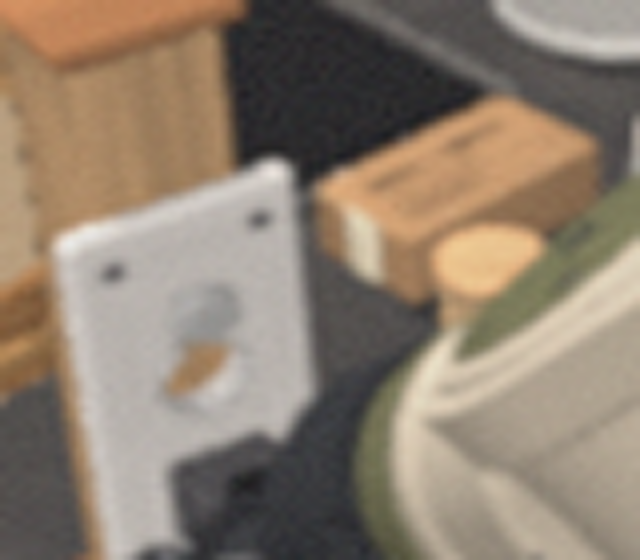

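Nearly home. I'll feel for the slot's end.

Call:
{"name": "step_arm", "arguments": {
  "steps": [
    [[0.0004,0.0004,0],[0,0,0],10],
    [[0.0008,0.0008,0],[0,0,0],10],
    [[0.0012,0.0012,0],[0,0,0],10],
    [[0.0016,0.0016,0],[0,0,0],10],
    [[0.002,0.002,0],[0,0,0],10],
    [[0.002,0.002,0],[0,0,0],10],
    [[0.002,0.002,0],[0,0,0],10],
    [[0.002,0.002,0],[0,0,0],10],
    [[0.002,0.002,0],[0,0,0],10],
    [[0.002,0.002,0],[0,0,0],10]
  ]
}}

```text
time_s: 24.4
tcp_pos: [0.5636, 0.2184, 0.1147]
ee_rot: [-0.639, 0.303, 0.237, 0.666]
force: [-18.1, -1.2, 13.3]
gripper_width: 0.029
```

Run:
```python
from post import *
rep()
```

```text
t 24.4 O rel post [ 0.0007 -0.003   0.1575] F post [17.8905 -3.0116 13.2979] mom [-0.1538  1.1773 -0.1222] w 0.02896504548067422
```

Call:
{"name": "step_arm", "arguments": {
  "steps": [
    [[-0.0014,-0.0005,0],[0,0,0],10],
    [[-0.0014,-0.0005,0],[0,0,0],10],
    [[-0.0014,-0.0005,0],[0,0,0],30],
    [[-0.0014,-0.0005,0],[0,0,0],40],
    [[-0.0014,-0.0005,0],[0,0,0],60],
    [[-0.0014,-0.0005,0],[0,0,0],80],
    [[-0.0014,-0.0005,0],[0,0,0],100],
    [[-0.0014,-0.0005,0],[0,0,0],100],
    [[-0.0014,-0.0005,0],[0,0,0],100],
    [[-0.0014,-0.0005,0],[0,0,0],100]
  ]
}}

```text
time_s: 25.23
tcp_pos: [0.5636, 0.2182, 0.1148]
ee_rot: [-0.639, 0.303, 0.237, 0.666]
force: [-0.2, 0.2, 0.7]
gripper_width: 0.0853
```

Run:
```python
from post import *
rep()
w=cam('wrist'); save(w,'w18.png')
```

```text
t 25.2333 O rel post [ 0.0006 -0.0033  0.1576] F post [0.2725 0.2214 0.7146] mom [0.0893 0.6703 0.0283] w 0.08533586522764164
```

View pics/w18.png

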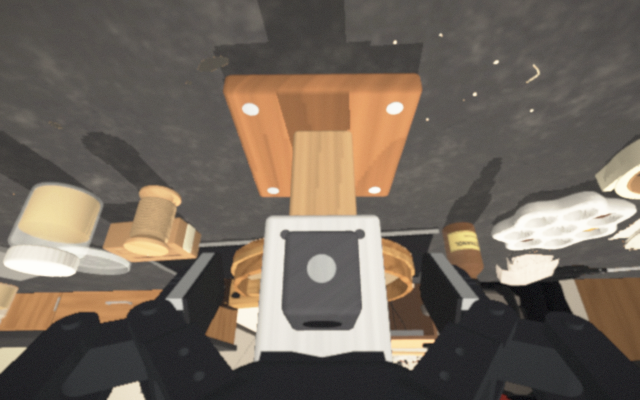

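The fingers are clear of the block on both sides and the bracket hangs. I'll retract now.

Call:
{"name": "step_arm", "arguments": {
  "steps": [
    [[-0.01,0,0],[0,0,0],100],
    [[-0.03,0,0],[0,0,0],100],
    [[-0.05,0,0],[0,0,0],100],
    [[-0.07,0,0],[0,0,0],100],
    [[-0.09,0,0],[0,0,0],100],
    [[-0.1,0,0],[0,0,0],100],
    [[-0.1,0,0],[0,0,0],100],
    [[-0.1,0,0],[0,0,0],100],
    [[-0.1,0,0],[0,0,0],100],
    [[-0.1,0,0],[0,0,0],100]
  ]
}}

```text
time_s: 26.12
tcp_pos: [0.4931, 0.2251, 0.1847]
ee_rot: [-0.639, 0.304, 0.237, 0.666]
force: [-1.1, -0.3, -0.3]
gripper_width: 0.0854
```

Run:
```python
from post import *
rep()
Rp=np.stack([nf,yp,up],1)
for n in('wrist','scene','side'):
    p=cam(n); save(p,n+'19.png')
    C=(cloud(p)-Fc)@Rp; m=(abs(C[:,0]-.009)<.006)&(C[:,2]>.07)&(C[:,2]<.25)&(abs(C[:,1])<.05); q=C[m]
    if len(q)>50:
        print(n,len(q),np.percentile(q,[.5,50,99.5],axis=0)); A=np.c_[q[:,1:],np.ones(len(q))]; print(np.linalg.lstsq(A,q[:,0],rcond=None)[0])
    for l in ('size_jar','thread_spool','card_box'):
        for k in masks_of(l,p)[:1]: print(l,round(k['conf'],2),np.median(cloud(p,k['mask']),0))
```

```text
t 26.1167 O rel post [ 0.0714 -0.0035  0.2275] F post [ 1.0256 -0.3687 -0.2852] mom [0.0381 0.5961 0.0291] w 0.08535295455481721
wrist 10706 [[ 0.0051 -0.0356  0.0858]
 [ 0.0081 -0.0036  0.1742]
 [ 0.013   0.0275  0.2203]]
[0.0114 0.0015 0.0079]
size_jar 0.85 [ 0.6615 -0.0382  0.0483]
thread_spool 0.68 [0.6744 0.0472 0.0385]
card_box 0.9 [ 0.7547 -0.0151  0.0314]
scene 1193 [[ 0.0036 -0.0314  0.087 ]
 [ 0.0082  0.0079  0.1816]
 [ 0.0143  0.0313  0.2325]]
[ 0.0017 -0.0041  0.0089]
size_jar 0.83 [ 0.6764 -0.0338  0.0727]
thread_spool 0.68 [0.6827 0.0508 0.0559]
card_box 0.57 [0.755  0.0025 0.03  ]
side 224 [[ 0.0032 -0.0393  0.0839]
 [ 0.01   -0.0229  0.1708]
 [ 0.014   0.0266  0.2448]]
[ 0.084  -0.0136  0.0129]
size_jar 0.75 [ 0.6623 -0.0619  0.0703]
thread_spool 0.71 [0.6754 0.0359 0.0489]
card_box 0.95 [ 0.7601 -0.0273  0.032 ]
```

View pics/scene19.png

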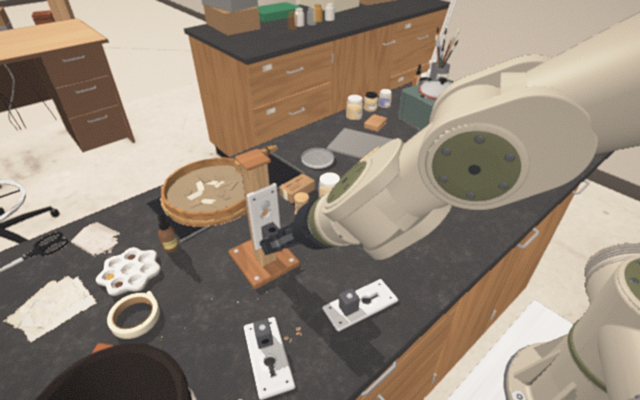

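View pics/side19.png

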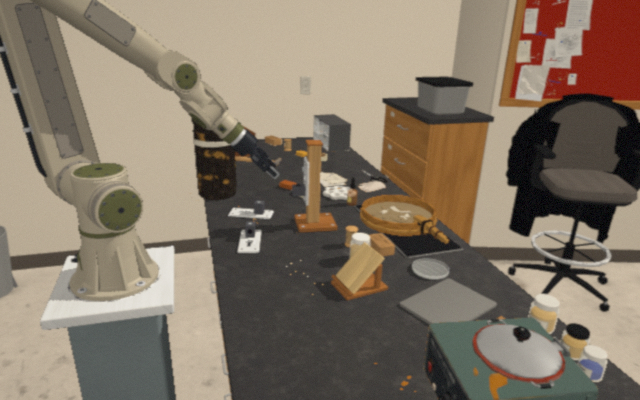

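Run:
```python
from post import *
print(job.hand_in()); rep()
```

```text
the job is handed in; nothing more can be done
None
the job is handed in; nothing more can be done
```

I hung the bracket on the post's stud and handed the job in at about 26 s of the 67 s allowed. The hand-in gave no verdict.

**On the way:** I took the rightmost of the three look-alikes. I set it on the rest with its front outward and keyhole end up, and opened the fingers. Then I took it again with the tool pointing straight down. The round hole went over the stud's head without contact. The bracket slid down the post face until it met the slot's end, with 13 N upward at about 157.5 mm. I let go there and backed the gripper off 100 mm.

**Last checks:**
- **Height:** the arm's own reading puts the centre of the back face at about 158 mm. The scene camera's plate edges give about 160 mm. Both are within the 151 to 165 mm allowed.
- **Against the post:** the plate lies flat within about 0.01 rad in the wrist and scene cameras, with its back 0 to 1 mm from the face. It sits within about 2 mm of the post's centreline.
- **Side camera:** its tilt figure was larger, about 0.08 rad. I put little weight on it, as it saw the plate almost edge-on with few points; it is still inside the 0.2 rad limit.
- **Camera offset:** the scene camera read about 3 mm to the left of the arm's own figures near the post. I corrected for that before engaging the stud.
- **Bystanders:** the jar, spool and carton showed no sign of having moved. The jar's and spool's scene readings shifted 10 to 20 mm in height because the arm partly hid them; the side view showed no shift for the spool and carton.

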